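# Set the spray station's air pressure with a screwdriver

## Robot

A 6-joint arm with a two-finger parallel gripper is mounted at the origin on the work surface. World frame = base frame: x ahead of the robot, y to its left, z up, the work surface at z = 0. Lengths are in mm, angles in rad, forces in N, time in s.
With the tool pointing down it reaches from about 275 to 1000 mm from the base axis. Payload 8.4 kg.
Tool frame: the origin (TCP) lies on the centre line of the jaws, within the pads' length; the fingertips stand 22 mm ahead of it and the grasp point (between the pads) lies 3 mm ahead of it; z points along the fingers, y is the direction in which the jaws open and shut (so a half turn about z gives the same grasp; the last joint's range is limited). The gripper opens to 85 mm and grips with 20 to 120 N. Pads are 22 mm wide; open, the fingers measure 114 mm over their backs; the gripper's body (76 mm by 85 mm) begins 54 mm behind the grasp point. The pads swing forward as they close: fully open they stand 13 mm farther back than shut.
Start: joints at [-1.2, 0.353, 1.633, -0, 1.155, -0.002], TCP at [227.639, -582.073, 253.281] pointing down, gripper open.
Joint ranges: [-2.63, 2.63], [-0.92, 2.1], [0.06, 2.66], [-1.3, 4.44], [0, 2.69], [-3.02, 3.02]. Speed limits (rad/s): [2.22, 2.22, 2.79, 3.14, 3.14, 3.14].

## Interface

Orientations are given as [roll, pitch, yaw] about the fixed x, y, z axes, in that order (R = Rz(yaw) Ry(pitch) Rx(roll)).
In Python, from rig import r, optics, workorder, search_frame gives the robot as it stands.
- The arm moves only by the tool step_arm, never from a script. Its argument "series" is text: rows parted by semicolons, each of 6 numbers parted by spaces: the shift along the tool's x, y, z in cm, then the turn, a rotation vector about the tool's x, y, z in degrees. A call has 1 to 10 rows; each row is the pose to reach, as a shift and turn from the pose commanded when the call began, along the tool's axes at that moment; what a row does not reach only later rows make up. A row lasts 1/8 s, in which the tool goes at most 62.5 mm and 10.7 degrees, less where a joint would pass 70% of its speed; a pose out of reach is approached as far as the arm can. A call with a gripper value outside its range is refused whole. "grip" is the closure, from 0 (fully open) to 1 (shut), set as the call begins (left out, the last holds). The fingers move at their own pace and stop on an object; "newtons" is the grip in N (left out, the last holds). Time passes only in rows, so rows that repeat a pose let the fingers close. It gives the time, the measured TCP pose, the force and the opening at its end, in the units of the state.
- r.sense(): the state, without advancing time (a new reading comes with each control period).
- optics.grab_frame(name): name is "scene" or "top" or "wrist"; returns a dict with "color" (384x512x3 uint8, blue, green, red), "depth" (384x512 float32, mm along the optical axis (not along the pixel's ray), 0 where there is no reading), "fx", "fy", "cx", "cy" (pixels), "eye" and "rotation" of the camera in the world; the wrist camera has in their place "mount" (4x4, takes a point from camera to tool coordinates, whose origin is the TCP and whose axes are the flange's). Camera axes: x right, y down, z forward; pixel columns grow to the right and rows downward; lengths in mm; the calibration is good to about 2 mm. A picture is of the moment at which its call begins: read the wrist's pose just before it.
- workorder.sign_off(): hands the job in, once; it reports no verdict.
Trained networks look in a picture, given as the dict that the camera call returned (one of the last four; its "shot" number tells which), for a name from the list of things; names that differ only in an ending like _2 or _b are one class to them, and where a whole thing is asked for, a point or a joint stands for the part that bears it (a point fixed in the world has none). Each returns a list of dicts, best first, with "score" (0 to 1); they miss things now and then, are a little off and sometimes report something else, mostly with a low value. They report only what shows in the picture. A call takes as long as a camera call. They do not tell look-alikes from the thing itself.
- search_frame(picture, target): "xy" ([column, row] in pixels, amid what is visible of it).
The state is a dict: "clock": time; "qpos": joint angles; "qvel": joint speeds; "joint_efforts": joint torques, N m; "eef_pos": TCP position; "tcp_rot": TCP orientation; "contact_force": force on the tool from outside, world axes, zero at the start; "wrist_torque": the same for the moment, N m; "opening": opening from 0.0 (shut) to 1.0 (fully open).
Only numpy, scipy, OpenCV 4.12 (cv2) and the standard library are available. Lean on these libraries where they do the work, as an engineer would, in place of code of your own. Each camera call takes 0.05 s, during which the arm holds its last target.

## Task

Take the flat screwdriver from the tool rack, let its blade find and drop into the slot of the adjuster sunk in the top of the air regulator, pressing only lightly, and turn it clockwise until the gauge needle points at the long bold mark, without running well past it. Then hang the screwdriver back in the hole it came from, upright, let go, and leave everything else on the bench as it is.

Things in the scene. Friction and masses are not known exactly. Their poses are not given: they have to be found in the camera images.
- screwdriver: Flat screwdriver, black round handle, 0.13 kg, hanging handle up in one of the rack's three holes, at any blade angle, with 5 mm of sideways play. Origin on its axis under the shoulder that rests on the rack board; z up along the handle, x along the blade's width. Above it: shoulder 29 mm across up to 6 mm, neck 20 mm across up to 26 mm, grip 26 mm across from 27 to 78 mm, end at 86 mm.
- blade_tip (a point): Middle of the blade's end edge, 70 mm below the screwdriver's origin, same axes. Between them a round shaft 8 mm across, then for the last 18 mm the flat blade, 12 mm wide (along x) and 2.4 mm thick (along y).
- rack: Wooden tool rack, fixed: a board 64 x 240 x 18 mm on end panels, its top 95 mm above the bench. Three holes 19 mm across at y = -85, 0 and 85 mm, 2 mm chamfers, one tool hanging in each. Origin on the bench under its middle, z up.
- unit: The spray station's air unit, bolted down: grey base, aluminium manifold bar (50 mm high) along its y, the regulator at the origin with a round ribbed bonnet, 41 mm across, top 125 mm above the bench, and a 63 mm gauge, face up, at y = -98 mm, rim 90 mm above the bench; between them a relief valve, 90 mm high. Origin on the bench under the regulator's axis, z up.
- bore_mouth (a point): Centre of the bore in the top of the regulator's bonnet, level with its rim; axes as the unit's. The bore is 17 mm across, its mouth countersunk to 25 mm at the rim over the first 4 mm; its floor, 8 mm down, is the flat brass head of the slotted adjuster.
- adjuster_head (a point): Middle of the adjuster's head, 8 mm below the rim; fixed axes as the unit's. A slot 4.4 mm wide and 4 mm deep runs right across it. At the start it lies within 50 degrees either side of the unit's x; its angle is not measured. The head takes 0.06 N m to turn, either way, stays where left, and does not rise or sink. The brass is soft: over 50 N from the driver on it or the housing spoils it.
- needle (a joint): Gauge needle, a 25 mm dark pointer: 0 at the first tick, grows clockwise seen from above. It follows the adjuster one to one: turning that clockwise seen from above raises it by the same angle. Starts at 0.95 to 1.3; the long bold mark is at 2.356 and lies towards the unit's +x from the gauge's middle. Ticks 0.39 apart; no stop before 4.7.
- file: Bystander: half-round file with a wooden handle, 80 mm above the board, in another hole of the rack. Origin under its shoulder.
- awl: Bystander: awl with a dark bulb handle, 60 mm above the board, in another hole of the rack. Origin under its shoulder.
- banding_wheel: Bystander: heavy turntable, 150 mm across, 69 mm high. Origin under its middle.
- vase: Bystander: white unfired bottle vase, 124 mm across, 212 mm high, on the turntable. Origin under its foot.
- double_vase: Bystander: white double-bellied vase, 92 mm across, 195 mm high. Origin under its foot.
- glaze_jar: Bystander: clear lidded jar, 72 mm across, 95 mm high. Origin under it.
- slip_tub: Bystander: white lidded tub, 90 mm across, 80 mm high. Origin under it.
- spray_gun: Bystander: spray gun standing on its metal cup, 88 mm across, 175 mm high. Origin under the cup.
- rib: Bystander: kidney-shaped wooden rib lying flat, 45 x 89 x 6 mm. Origin under its middle.
- beaker: Bystander: white cup, 72 mm across, 85 mm high. Origin under it.
Mind the look-alikes: they are no part of the job. What is shaped like the screwdriver but blue or purple is not meant.

How it is judged (in metres and radians):
On the way, in this order (a step that is already met when the one before it is completed fails the run):
1. the blade has dropped into the slot: its end at least 10 mm below the bonnet's rim, within 4 mm of the bore's axis, the driver upright within 10 degrees (z of blade_tip in the frame of bore_mouth below -0.01 m and horizontal distance between blade_tip and bore_mouth below 0.004 m and angle between screwdriver's own z axis and vertical below 0.175 rad), for 0.1 s.
2. the needle points at the bold mark within 0.15 rad (value of joint needle between 2.206 and 2.506 rad), for 0.2 s.
At the end, for the whole second after the job is handed in: The needle points at the bold mark within 0.15 rad (9 degrees), and the screwdriver hangs again in the hole it came from, within 15 mm of where it hung, upright within 5 degrees, at rest and let go (all of step 2 and distance of screwdriver from where it was at the start of the episode below 0.015 m and angle between screwdriver's own z axis and vertical below 0.09 rad and linear speed of screwdriver below 0.02 m/s and contact force between screwdriver and the fingers below 0.1 N); the robot touches nothing.
It fails at once if the screwdriver pushed on the adjuster with more than 50 N (contact force between screwdriver and adjuster above 50 N).
It fails at once if the screwdriver pushed on the regulator's housing with more than 50 N (contact force between screwdriver and unit above 50 N).
It fails at once if the needle ran more than 0.4 rad (one tick) past the bold mark (value of joint needle above 2.756 rad).
It fails at once if a bystander was moved by more than 20 mm (distance of any of file, awl, banding_wheel, vase, double_vase, glaze_jar, slip_tub, spray_gun, rib, beaker from where it was at the start of the episode above 0.02 m).
It also fails if it takes over 72 s, if anything falls off the work surface, if the arm or the gripper's body presses on something with over 40 N, if the wrist force passes 120 N, or if a joint passes its speed limit or range.

## Working session

There is one attempt and no reset: what is moved stays moved. The work goes in short steps, Python scripts to look and compute and a tool call to move; the robot and the scene stay as the last step left them, time stands still between calls to the robot, and variables do not carry over. Pictures are saved under pics/ and viewed, and the job is handed in when it is done.

Besides the shell and the picture viewer there is one more tool, called after "Call:" as a command line: name --argument value ..., lists and objects as JSON in quotes. step_arm: Moves the arm, as the interface text tells. Its arguments: {"type":"object","properties":{"series":{"type":"string"},"grip":{"type":"number"},"newtons":{"type":"number"}},"required":["series"]}

```bash
ls -la; mkdir -p pics
cat > h.py <<'E'
import numpy as np, cv2
from scipy.spatial.transform import Rotation as Rn
from rig import r, optics, workorder, search_frame
def R_of(rpy): return Rn.from_euler('xyz',rpy).as_matrix()
def campose(p,s=None):
    if 'mount' in p:
        M=np.array(p['mount']); T=np.eye(4); T[:3,:3]=R_of(s['tcp_rot']); T[:3,3]=s['eef_pos']
        W=T@M; return W[:3,:3],W[:3,3]
    return np.array(p['rotation']),np.array(p['eye'])
def pix2w(p,u,v,d,s=None):
    R,e=campose(p,s)
    c=np.array([(u-p['cx'])/p['fx']*d,(v-p['cy'])/p['fy']*d,d]); return R@c+e
def ray_z(p,u,v,z,s=None):
    R,e=campose(p,s)
    c=R@np.array([(u-p['cx'])/p['fx'],(v-p['cy'])/p['fy'],1.0]); t=(z-e[2])/c[2]; return e+t*c
def proj(p,X,s=None):
    R,e=campose(p,s); c=R.T@(np.asarray(X,float)-e); return np.array([p['fx']*c[0]/c[2]+p['cx'],p['fy']*c[1]/c[2]+p['cy'],c[2]])
E
python3 - <<'E'
from h import *
s=r.sense(); print(s)
for n in ['scene','top']:
    p=optics.grab_frame(n); cv2.imwrite(f'pics/{n}0.png',p['color']); np.save(f'pics/{n}0_d.npy',p['depth'])
    print(n,p['fx'],p['fy'],p['cx'],p['cy'],np.round(p['eye'],1),np.round(p['rotation'],3).tolist(),p['shot'])
    for t in ['screwdriver','rack','unit','file','awl','needle','bore_mouth']:
        try: print(t,[(np.round(x['xy'],0).tolist(),round(x['score'],2)) for x in search_frame(p,t)])
        except Exception as e: print(t,e)
print(r.sense()['clock'])
E
```

```text
total 12
drwxr-xr-x  3 agent agent 4096 Dec  5 18:13 .
drwxr-xr-x 23 root  root  4096 Dec  5 18:13 ..
drwxr-xr-x  2 agent agent 4096 Dec  5 18:13 pics
{'clock': 0.0, 'qpos': array([-1.20039293e+00,  3.53691190e-01,  1.63412600e+00, -4.62760966e-05,
        1.15520570e+00, -2.37129323e-03]), 'qvel': array([ 2.05476317e-03,  5.22991829e-04,  3.54978862e-05,  7.60753760e-04,
       -2.39050612e-04,  8.02740258e-04]), 'joint_efforts': array([-4.27034916e-03, -6.05272937e+01, -3.42065978e+01, -2.47791841e-04,
        9.49615322e-03, -2.98455336e-05]), 'eef_pos': array([ 227.46872839, -581.6592124 ,  252.53826207]), 'tcp_rot': array([-3.14016232e+00,  3.89185941e-05,  3.72793436e-01]), 'contact_force': array([-0.08644599,  0.00839596,  0.1993776 ]), 'wrist_torque': array([-0.00459646, -0.03102667, -0.04133188]), 'opening': 0.9977303091517675}
scene 458.7172136151305 458.7172136151305 245.6289665302063 190.2599138956731 [1275.4 -627.2  811.2] [-2.219, -0.022, 0.933] 1
screwdriver [([321.0, 177.0], 0.92), ([284.0, 149.0], 0.76), ([297.0, 159.0], 0.64), ([364.0, 224.0], 0.38)]
rack [([306.0, 177.0], 0.95)]
unit [([183.0, 234.0], 0.79), ([399.0, 152.0], 0.7), ([339.0, 143.0], 0.61)]
file [([339.0, 144.0], 0.81), ([127.0, 198.0], 0.27), ([72.0, 236.0], 0.24)]
awl [([318.0, 153.0], 0.48)]
needle [([178.0, 234.0], 0.3)]
bore_mouth [([183.0, 232.0], 0.68), ([288.0, 234.0], 0.65)]
top 493.4073754922929 493.4073754922929 259.9416011796983 182.49957818458884 [ 292.   -65.7 1407.5] [-2.96, -0.007, -1.556] 2
screwdriver [([174.0, 208.0], 0.73), ([192.0, 176.0], 0.58), ([226.0, 205.0], 0.57), ([186.0, 150.0], 0.53)]
rack [([167.0, 184.0], 0.72)]
unit [([315.0, 202.0], 0.74)]
file [([315.0, 200.0], 0.61), ([130.0, 182.0], 0.46)]
awl [([158.0, 177.0], 0.64), ([168.0, 184.0], 0.48)]
needle []
bore_mouth [([316.0, 199.0], 0.95), ([182.0, 108.0], 0.64), ([191.0, 175.0], 0.57)]
0.8
```

```bash
sed -i "s/return np.array(p\['rotation'\]),np.array(p\['eye'\])/q=np.array(p['rotation']); return (R_of(q) if q.shape==(3,) else q),np.array(p['eye'])/" h.py
python3 - <<'E'
import cv2
for n in ['scene','top']:
    im=cv2.imread(f'pics/{n}0.png'); cv2.imwrite(f'pics/{n}0_b.png',cv2.resize(im,(768,576),interpolation=cv2.INTER_CUBIC))
E
```

```text
(no output)
```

View pics/scene0_b.png

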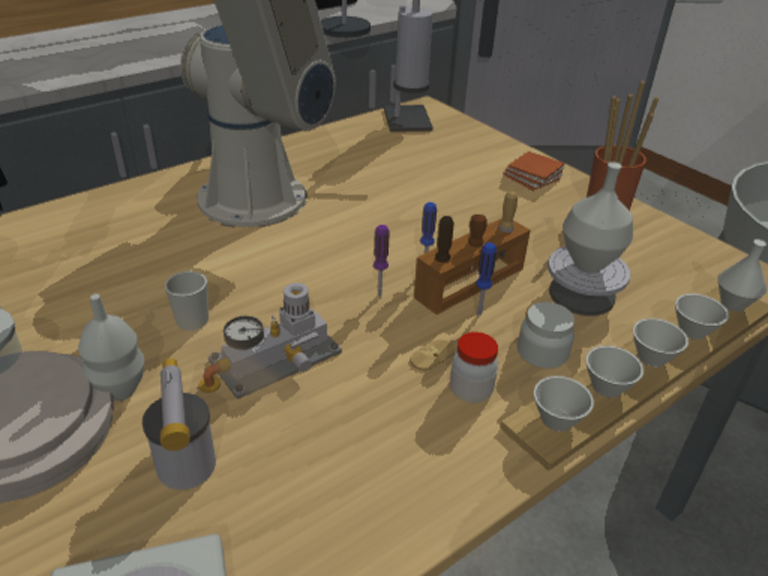

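View pics/top0_b.png

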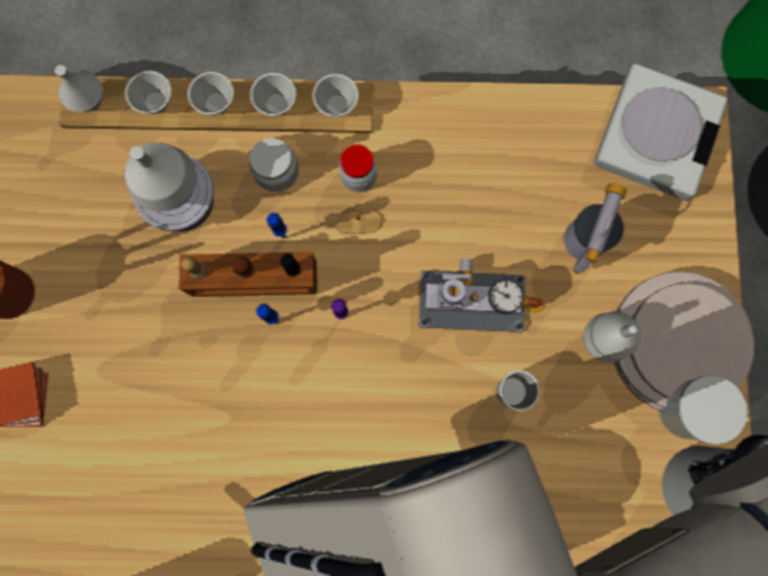

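Run:
```python
from h import *
s=r.sense()
p=optics.grab_frame('top'); q=optics.grab_frame('scene')
np.savez('pics/topcal.npz',fx=p['fx'],fy=p['fy'],cx=p['cx'],cy=p['cy'],eye=p['eye'],rotation=p['rotation'])
d=p['depth']
def at(u,v,w=1):
    a=d[v-w:v+w+1,u-w:u+w+1]; a=a[a>0]; return np.median(a) if len(a) else 0
for n,(u,v) in dict(black=(193,176),awl=(161,177),file=(128,177),bore=(304,194),gauge=(337,197),blue1=(177,209),blue2=(184,150),purple=(226,205),table=(200,300),rackL=(123,171),rackR=(207,171)).items():
    print(n,np.round(pix2w(p,u,v,at(u,v)),1))
im=p['color']
c=cv2.resize(im[150:250,110:240],None,fx=6,fy=6,interpolation=cv2.INTER_CUBIC); cv2.imwrite('pics/t_rack.png',c)
c=cv2.resize(im[170:230,270:370],None,fx=8,fy=8,interpolation=cv2.INTER_CUBIC); cv2.imwrite('pics/t_unit.png',c)
c=cv2.resize(q['color'][120:220,240:370],None,fx=6,fy=6,interpolation=cv2.INTER_CUBIC); cv2.imwrite('pics/s_rack.png',c)
```

```text
black [531.7  99.3 176.5]
awl [532.7 185.3 151.5]
file [527.9 265.8 169.4]
bore [ 499.4 -188.4  116.5]
gauge [ 496.7 -280.    90.9]
blue1 [468.7 164.7   2.3]
blue2 [ 6.435e+02  1.524e+02 -5.000e-01]
purple [483.   25.   -2.2]
table [ 2.157e+02  9.000e+01 -2.000e-01]
rackL [543.6 280.  167.8]
rackR [562.   72.8  95.1]
```

View pics/t_rack.png

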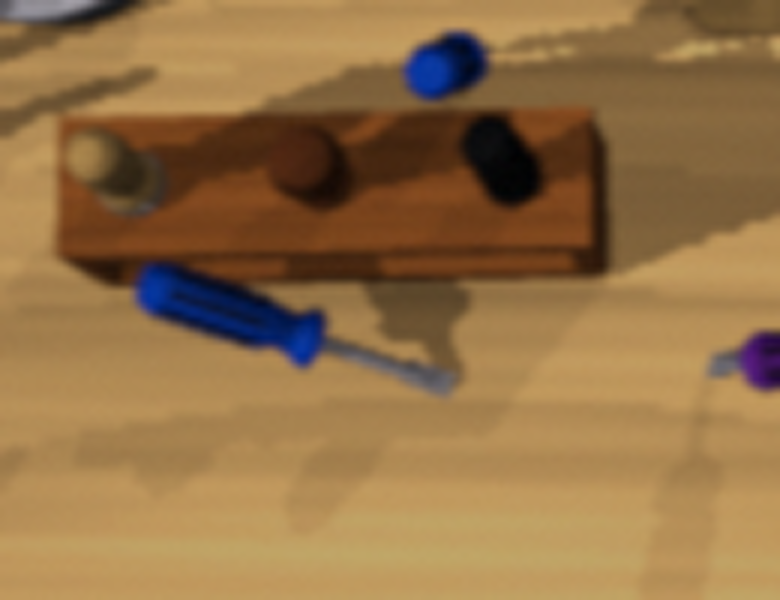

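View pics/t_unit.png

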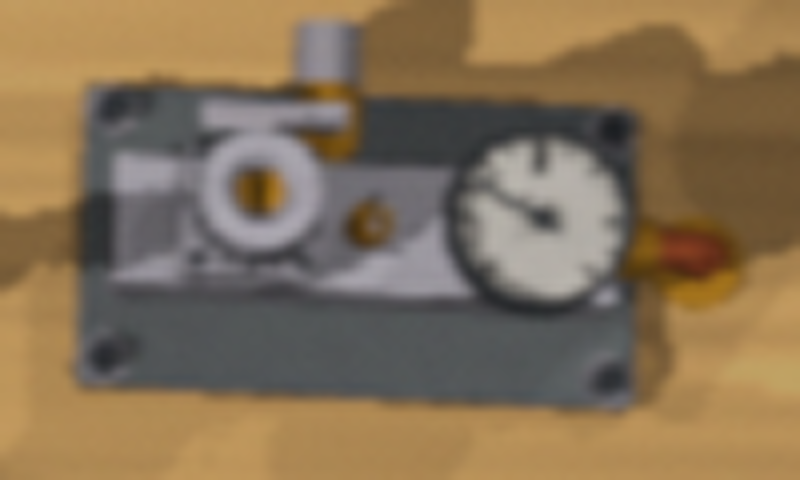

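View pics/s_rack.png

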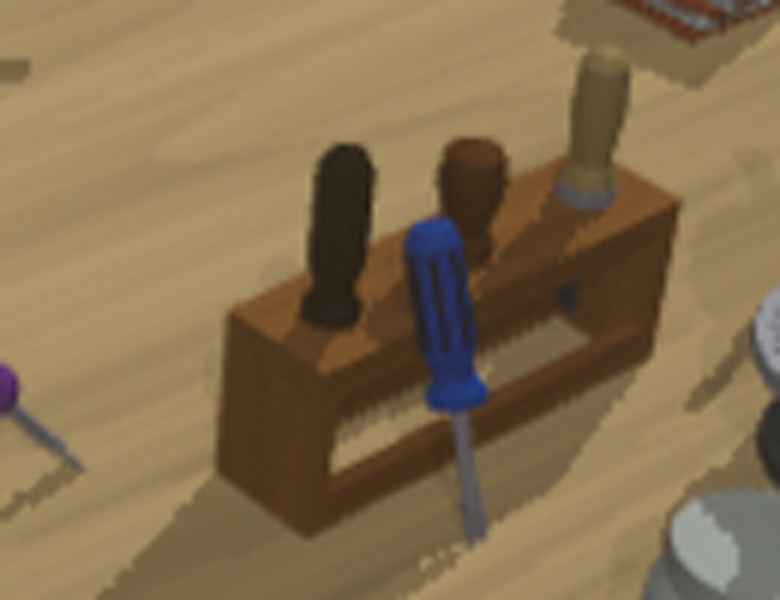

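```bash
cat >> h.py <<'E'
def plan(cmd,tgt,yaw_c,yaw_t,n=None):
    """cmd,tgt positions mm; yaws; tool straight down. prints rows"""
    R=R_of([np.pi,0,yaw_c]); d=R.T@(np.asarray(tgt,float)-np.asarray(cmd,float))/10
    # turn about tool z: +tool z = -yaw
    a=-np.degrees(yaw_t-yaw_c)
    k=max(np.linalg.norm(d)*10/60,abs(a)/10.2); n=n or int(np.ceil(k))
    print('shift cm',np.round(d,3),'turn z deg',round(a,2),'rows>=',k)
    print('; '.join('%.2f %.2f %.2f 0 0 %.1f'%(*(d*i/n),a*i/n) for i in range(1,n+1)))
E
python3 - <<'E'
from h import *
s=r.sense(); p=optics.grab_frame('wrist')
print(np.round(p['mount'],3).tolist(),p['fx'],p['cx'],p['cy'])
cv2.imwrite('pics/w0.png',p['color'])
print(s['clock'],s['eef_pos'],s['tcp_rot'])
t=optics.grab_frame('top'); q=optics.grab_frame('scene')
# screwdriver guess
for z in (95,181):
    pass
print('top end', ray_z(t,191.7,173.3,178),'shoulder',ray_z(t,195.8,180,98))
print('scene end',ray_z(q,240+343/6,120+150/6,181),'shoulder',ray_z(q,240+333/6,120+310/6,98))
print('bore',ray_z(t,270+262/8,170+190/8,125),'gauge',ray_z(t,270+545/8,170+217/8,90))
E
```

```text
[[-0.0, -0.966, -0.258, 65.858], [1.0, -0.0, -0.0, 0.649], [0.0, -0.258, 0.966, -119.404], [0.0, 0.0, 0.0, 1.0]] 314.7012642147843 255.18292525375048 187.648463222977
0.9 [ 227.64192558 -582.07377864  253.28061441] [ 3.14158703e+00 -2.48468233e-05  3.72747380e-01]
top end [538.36434121 102.66752568 178.        ] shoulder [536.13553671 101.84744321  98.        ]
scene end [533.87951743 108.54735148 181.        ] shoulder [538.08647218 108.63795086  98.        ]
bore [ 498.67390989 -184.33535853  125.        ] gauge [ 496.55363183 -283.2311516    90.        ]
```

View pics/w0.png

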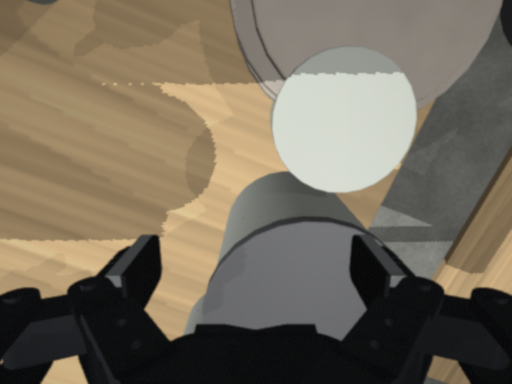

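Run:
```python
from h import *
plan([227.64,-582.07,253.28],[498.6,-184.3,270],0.3728,1.5708,9)
```

```text
shift cm [ 39.723 -27.176  -1.672] turn z deg -68.64 rows>= 8.026342963087929
4.41 -3.02 -0.19 0 0 -7.6; 8.83 -6.04 -0.37 0 0 -15.3; 13.24 -9.06 -0.56 0 0 -22.9; 17.65 -12.08 -0.74 0 0 -30.5; 22.07 -15.10 -0.93 0 0 -38.1; 26.48 -18.12 -1.11 0 0 -45.8; 30.90 -21.14 -1.30 0 0 -53.4; 35.31 -24.16 -1.49 0 0 -61.0; 39.72 -27.18 -1.67 0 0 -68.6
```

Call:
step_arm --series "4.4 -3 -3 0 0 -7.6; 8.8 -6 -5 0 0 -15.3; 13.2 -9.1 -6 0 0 -22.9; 17.7 -12.1 -6 0 0 -30.5; 22.1 -15.1 -6 0 0 -38.1; 26.5 -18.1 -6 0 0 -45.8; 30.9 -21.1 -5 0 0 -53.4; 35.3 -24.2 -3.5 0 0 -61; 39.7 -27.2 -1.7 0 0 -68.6; 39.7 -27.2 -1.7 0 0 -68.6"

```text
clock: 2.3
eef_pos: [499.2, -181.2, 269.0]
tcp_rot: [-3.14, -0.001, 1.576]
contact_force: [0.1, -0.7, 0.2]
opening: 0.997
```

Run:
```python
from h import *
optics.grab_frame('top'); 
s=r.sense(); p=optics.grab_frame('wrist')
print(s['clock'],s['eef_pos'],s['tcp_rot'],s['qpos'])
cv2.imwrite('pics/w1.png',p['color']); np.save('pics/w1_d.npy',p['depth'])
import pickle; pickle.dump((s,p),open('pics/w1.pkl','wb'))
im=p['color']
u,v=proj(p,[498.6,-184.3,125],s)[:2]; print(u,v)
cv2.imwrite('pics/w1_c.png',cv2.resize(im[int(v)-50:int(v)+50,int(u)-65:int(u)+65],None,fx=6,fy=6,interpolation=cv2.INTER_CUBIC))
print(search_frame(p,'bore_mouth'),search_frame(p,'adjuster_head'))
```

```text
2.35 [ 498.67092371 -182.72785155  269.70078009] [-3.14041256e+00 -3.36033961e-04  1.57285616e+00] [-3.54002062e-01  1.91051050e-01  1.81476400e+00 -1.06246985e-04
  1.13700081e+00 -3.56017373e-01]
254.38612716504196 183.02745714361393
[{'xy': [255.7, 192.3], 'score': 0.88}] [{'xy': [257.7, 194.0], 'score': 0.86}]
```

View pics/w1.png

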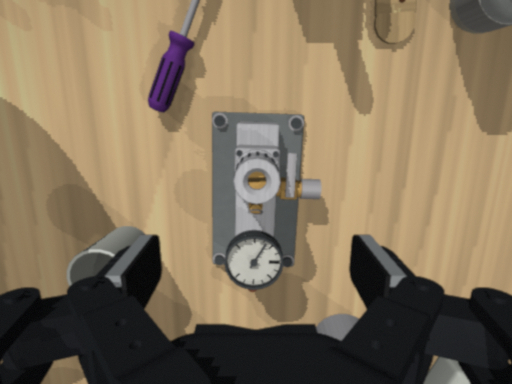

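View pics/w1_c.png

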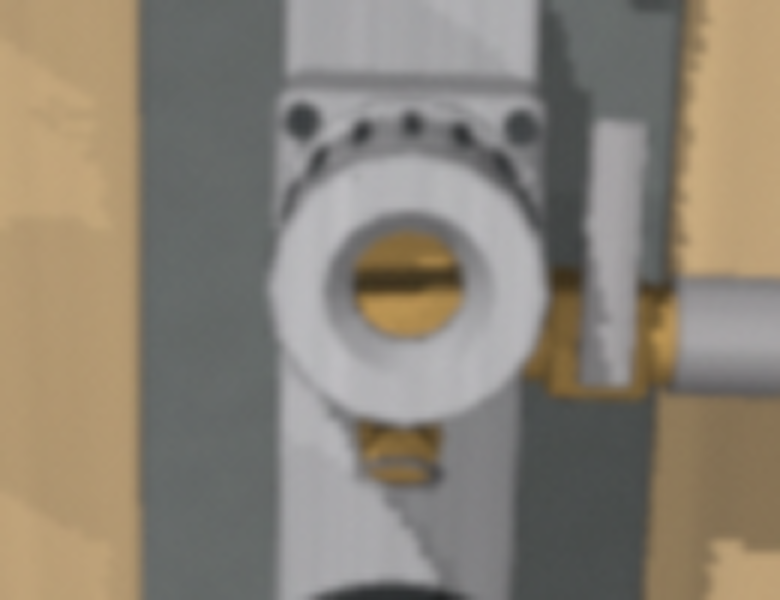

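Run:
```python
from h import *
import pickle
s=r.sense(); p=optics.grab_frame('wrist'); s2=r.sense()
print(s['clock'],s['eef_pos'],s['tcp_rot'],s2['eef_pos'])
pickle.dump((s,p),open('pics/w2.pkl','wb'))
im=p['color']; d=p['depth']
print('depth around',[d[192+dy,255+dx] for dy,dx in [(0,0),(-15,0),(15,0),(0,-15),(0,15)]])
for (u,v) in [(255,192),(240,180),(255,200),(255,168)]:
    print((u,v),np.round(pix2w(p,u,v,d[v,u],s),1))
hsv=cv2.cvtColor(im,cv2.COLOR_BGR2HSV)
sub=slice(150,215),slice(225,285)
br=((hsv[...,0]>10)&(hsv[...,0]<32)&(hsv[...,1]>110)).astype(np.uint8)
m=np.zeros_like(br); m[sub]=br[sub]
n,l,st,c=cv2.connectedComponentsWithStats(m)
print([(st[i].tolist(),np.round(c[i],1).tolist()) for i in range(1,n) if st[i][4]>10])
cv2.imwrite('pics/w2_c.png',cv2.resize(im[150:220,215:305],None,fx=8.5,fy=8.5,interpolation=cv2.INTER_CUBIC))
cv2.imwrite('pics/w2_g.png',cv2.resize(im[225:295,210:300],None,fx=8.5,fy=8.5,interpolation=cv2.INTER_CUBIC))
```

```text
2.5 [ 498.07145712 -184.95965772  270.6943316 ] [3.14120520e+00 4.99327777e-04 1.56869438e+00] [ 498.02919828 -185.14768005  270.78286387]
depth around [np.float32(277.20197), np.float32(286.29538), np.float32(332.7868), np.float32(275.0283), np.float32(275.80792)]
(255, 192) [ 498.7 -195.5  123.3]
(240, 180) [ 485.7 -184.6  123.4]
(255, 200) [ 498.7 -202.9  123. ]
(255, 168) [ 498.8 -174.7  119.4]
[([249, 169, 17, 17, 214], [256.9, 177.1]), ([277, 176, 8, 21, 97], [281.9, 187.2]), ([250, 201, 12, 6, 54], [255.3, 203.6])]
```

View pics/w2_c.png

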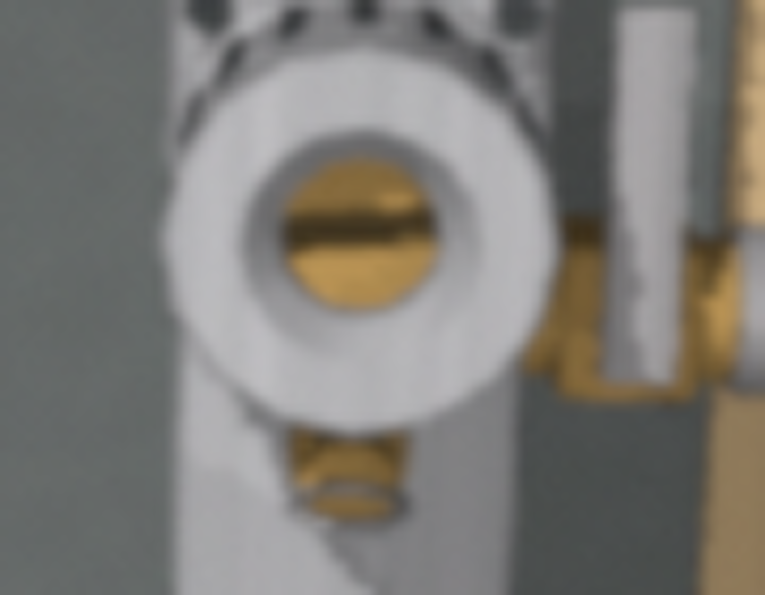

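View pics/w2_g.png

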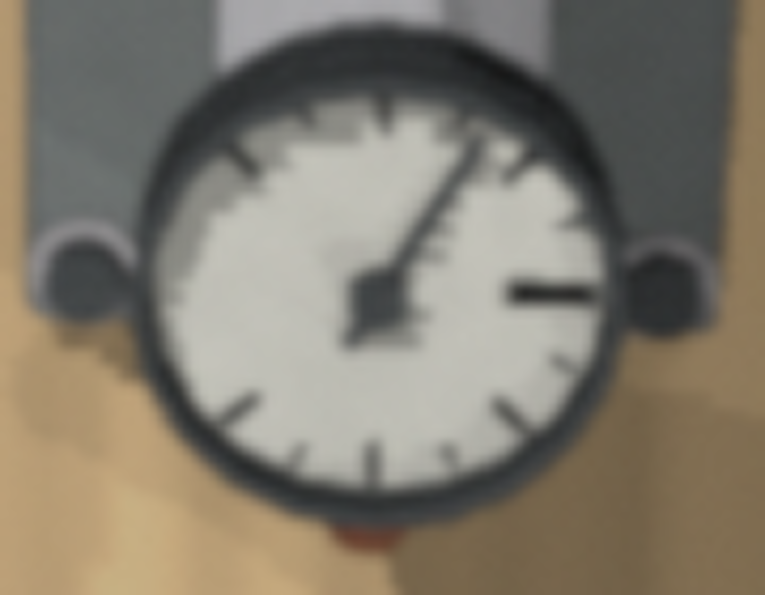

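Run:
```python
from h import *
import pickle
from scipy.optimize import least_squares
s,p=pickle.load(open('pics/w2.pkl','rb'))
print('rim', ray_z(p,257.45,178.2,125,s))
im=p['color']; g=cv2.cvtColor(im,cv2.COLOR_BGR2GRAY).astype(float)
hsv=cv2.cvtColor(im,cv2.COLOR_BGR2HSV)
br=((hsv[...,0]>10)&(hsv[...,0]<32)&(hsv[...,1]>110))
ys,xs=np.nonzero(br[165:190,245:270]); ys+=165; xs+=245
print('brass extents',xs.min(),xs.max(),ys.min(),ys.max(),xs.mean(),ys.mean())
print('head',ray_z(p,xs.mean(),ys.mean(),117,s))
# rectify: sample brass disc at z=117 on a world grid 
c=ray_z(p,257.45,178.2,125,s)
N=41;ax=np.linspace(-12,12,241)
R,e=campose(p,s)
X,Y=np.meshgrid(ax,ax[::-1]); P=np.stack([X+c[0],Y+c[1],np.full_like(X,117.)],-1)
C=(P-e)@R; u=(p['fx']*C[...,0]/C[...,2]+p['cx']).astype(np.float32); v=(p['fy']*C[...,1]/C[...,2]+p['cy']).astype(np.float32)
w=cv2.remap(im,u,v,cv2.INTER_CUBIC); cv2.imwrite('pics/w2_rect.png',cv2.resize(w,(720,720)) [:600])
# rectified gauge z=88
cg=ray_z(p,210+378/8.5,225+300/8.5,88,s); print('gauge c',cg)
ax=np.linspace(-34,34,341); X,Y=np.meshgrid(ax,ax[::-1]); P=np.stack([X+cg[0],Y+cg[1],np.full_like(X,86.)],-1)
C=(P-e)@R; u=(p['fx']*C[...,0]/C[...,2]+p['cx']).astype(np.float32); v=(p['fy']*C[...,1]/C[...,2]+p['cy']).astype(np.float32)
cv2.imwrite('pics/w2_grect.png',cv2.resize(cv2.remap(im,u,v,cv2.INTER_CUBIC),(596,596)))
```

```text
rim [ 500.88124457 -182.59965492  125.        ]
brass extents 249 265 169 185 256.9018691588785 177.07476635514018
head [ 500.45472471 -183.459886    117.        ]
gauge c [ 497.95849429 -280.6573131    88.        ]
```

View pics/w2_rect.png

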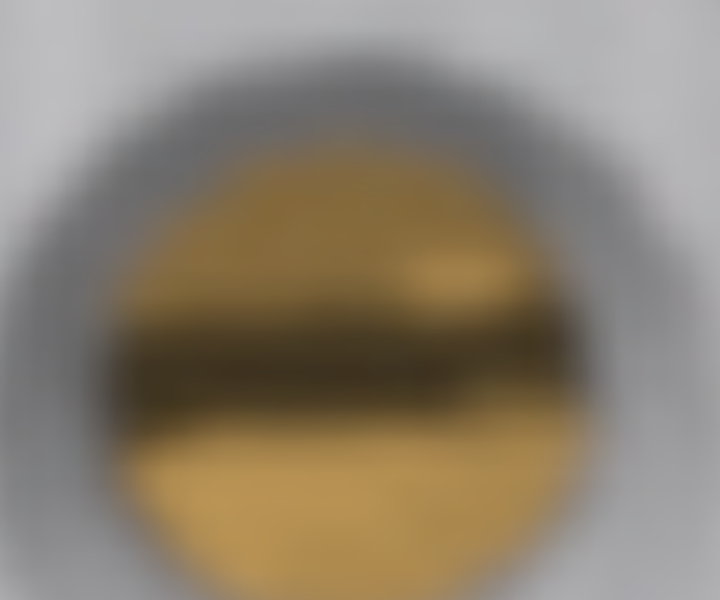

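View pics/w2_grect.png

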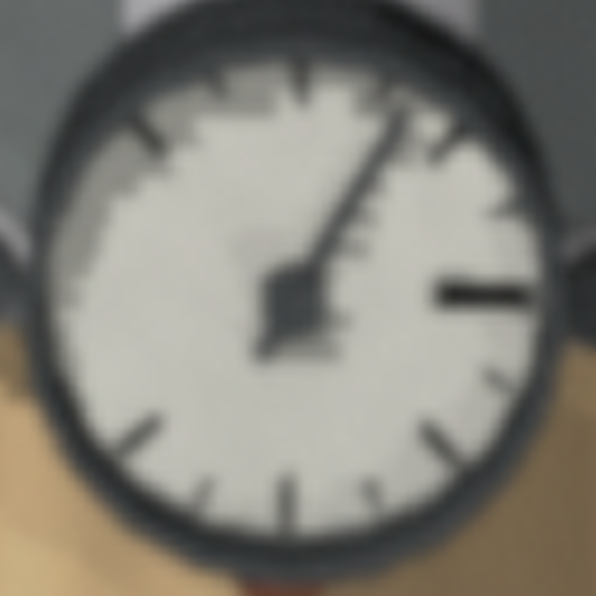

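```bash
cat >> h.py <<'E'
import os
def apply(T,row):
    a=np.array([float(x) for x in row.split()]); D=np.eye(4); D[:3,3]=a[:3]*10; D[:3,:3]=Rn.from_rotvec(np.radians(a[3:])).as_matrix(); return T@D
def cmd(row=None):
    if os.path.exists('cmd.npy'): T=np.load('cmd.npy')
    else:
        T=np.eye(4); T[:3,:3]=R_of([np.pi,0,0.3728]); T[:3,3]=[227.64,-582.07,253.28]
    if row: T=apply(T,row); np.save('cmd.npy',T)
    print('CMD',np.round(T[:3,3],2),'yaw deg',round(np.degrees(np.arctan2(T[1,0],T[0,0])),2))
    return T
def go(tgt,yawdeg,n=None):
    T=np.load('cmd.npy'); D=np.eye(4); D[:3,:3]=R_of([np.pi,0,np.radians(yawdeg)]); D[:3,3]=tgt
    E=np.linalg.inv(T)@D; d=E[:3,3]/10; w=np.degrees(Rn.from_matrix(E[:3,:3]).as_rotvec())
    k=max(np.linalg.norm(d)*10/60,np.linalg.norm(w)/10.2); n=n or int(np.ceil(k))
    print('shift cm',np.round(d,3),'rot',np.round(w,2),'rows>=',round(k,1))
    print('; '.join('%.2f %.2f %.2f %.1f %.1f %.1f'%(*(d*i/n),*(w*i/n)) for i in range(1,n+1)))
E
python3 - <<'E'
from h import *
cmd('39.7 -27.2 -1.7 0 0 -68.6')
s=r.sense(); print(s['clock'],s['eef_pos'],s['tcp_rot'])
go([536,104,300],90)
E
```

```text
CMD [ 498.3  -184.16  270.28] yaw deg 89.96
2.55 [ 498.02919828 -185.14768005  270.78286387] [3.14097400e+00 4.77831045e-04 1.56826708e+00]
shift cm [28.818  3.75  -2.972] rot [-0.    0.   -0.04] rows>= 4.9
5.76 0.75 -0.59 -0.0 0.0 -0.0; 11.53 1.50 -1.19 -0.0 0.0 -0.0; 17.29 2.25 -1.78 -0.0 0.0 -0.0; 23.05 3.00 -2.38 -0.0 0.0 -0.0; 28.82 3.75 -2.97 -0.0 0.0 -0.0
```

Call:
step_arm --series "4 0.5 -0.8 0 0 0; 9.5 1.2 -1.8 0 0 0; 15.5 2 -2.6 0 0 0; 21.5 2.8 -3 0 0 0; 26 3.4 -3 0 0 0; 28.2 3.7 -3 0 0 0; 28.8 3.7 -3 0 0 0; 28.8 3.7 -3 0 0 0; 28.8 3.7 -3 0 0 0"

```text
clock: 3.68
eef_pos: [535.5, 102.5, 300.4]
tcp_rot: [3.142, 0.0, 1.569]
contact_force: [0.5, 0.1, -0.2]
opening: 1.0
```

Run:
```python
from h import *
import pickle
cmd('28.8 3.7 -3 0 0 0')
s=r.sense(); p=optics.grab_frame('wrist')
print(s['clock'],s['eef_pos'],s['tcp_rot'])
pickle.dump((s,p),open('pics/w3.pkl','wb'))
cv2.imwrite('pics/w3.png',p['color'])
print(search_frame(p,'screwdriver'))
```

```text
CMD [535.5  103.82 300.28] yaw deg 89.96
3.675 [535.4763908  102.50978204 300.37878502] [3.14150924e+00 2.80544623e-04 1.56857631e+00]
[{'xy': [255.2, 174.8], 'score': 0.97}, {'xy': [168.8, 269.8], 'score': 0.96}, {'xy': [132.7, 38.1], 'score': 0.74}, {'xy': [297.3, 138.1], 'score': 0.57}]
```

View pics/w3.png

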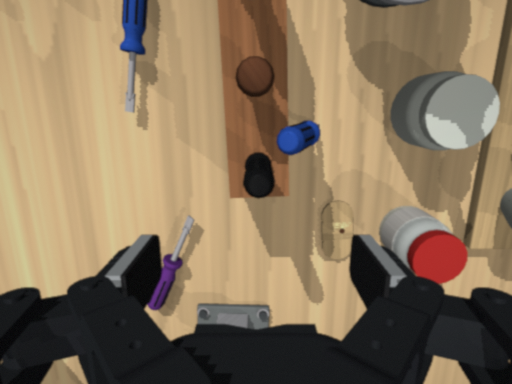

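Run:
```python
from h import *
import pickle
s,p=pickle.load(open('pics/w3.pkl','rb')); im=p['color']; d=p['depth']
cv2.imwrite('pics/w3_c.png',cv2.resize(im[110:210,210:340],None,fx=6,fy=6,interpolation=cv2.INTER_CUBIC))
for (u,v) in [(258,185),(258,178),(258,170),(258,160),(290,137),(297,137),(310,130),(316,128),(254,75),(230,150)]:
    print((u,v),round(float(d[v,u]),1),np.round(pix2w(p,u,v,d[v,u],s),1))
b=(im.max(2)<45).astype(np.uint8); b[:,:225]=0;b[:,290:]=0;b[:140]=0;b[205:]=0
n,l,st,c=cv2.connectedComponentsWithStats(b); i=1+np.argmax(st[1:,4]); print(st[i],c[i])
for v in range(148,202,3):
    xs=np.nonzero(l[v]==i)[0]; 
    if len(xs): print(v,xs.min(),xs.max(),(xs.min()+xs.max())/2, np.round(np.median(d[v,xs]),0))
```

```text
(258, 185) 246.8 [538.5 105.6 180.8]
(258, 178) 246.3 [538.5 111.  179.9]
(258, 170) 249.8 [538.5 116.4 174.9]
(258, 160) 284.4 [538.9 118.  138.6]
(290, 137) 270.6 [566.3 139.4 147.1]
(297, 137) 270.4 [572.3 139.4 147.3]
(310, 130) 307.6 [590.  142.1 108.1]
(316, 128) 337.5 [601.6 141.7  77.3]
(254, 75) 251.0 [535.6 189.3 154.1]
(230, 150) 326.7 [510.2 120.7  94.1]
[ 244  153   30   44 1052] [258.44106464 175.36026616]
154 253 263 258.0 321.0
157 249 267 258.0 319.0
160 247 269 258.0 293.0
163 246 270 258.0 279.0
166 246 270 258.0 265.0
169 246 271 258.5 253.0
172 246 271 258.5 251.0
175 245 272 258.5 248.0
178 245 273 259.0 247.0
181 244 273 258.5 247.0
184 244 273 258.5 248.0
187 245 272 258.5 249.0
190 247 271 259.0 249.0
193 249 268 258.5 250.0
196 255 263 259.0 252.0
```

View pics/w3_c.png

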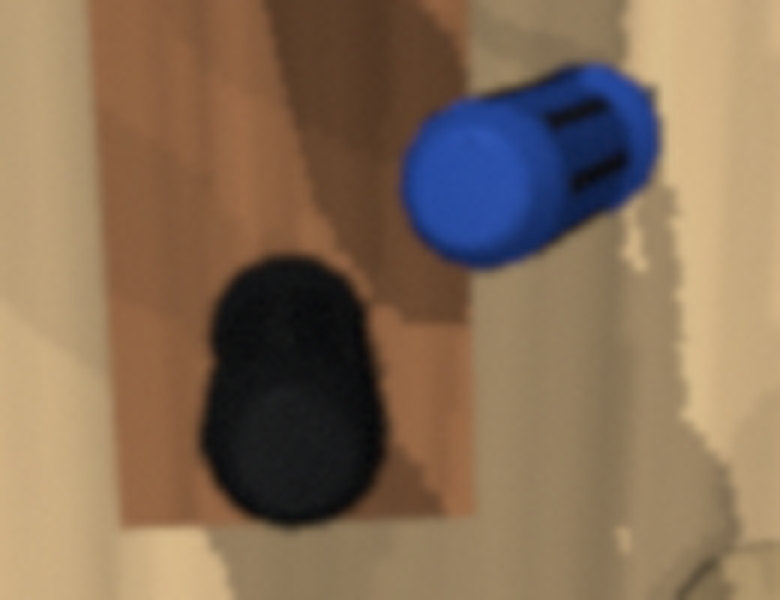

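Run:
```python
from h import *
import pickle
s,p=pickle.load(open('pics/w3.pkl','rb'))
print(ray_z(p,258.6,182.3,173,s), 'shoulder edge',ray_z(p,258.2,152.5,101,s),'shoulder edge x',ray_z(p,245.7,163,101,s),ray_z(p,270.5,163,101,s))
print('bottom edge',ray_z(p,258.6,197,173,s), 'rack edges at 95', ray_z(p,228.5,160,95,s),ray_z(p,288.5,160,95,s),'rack end',ray_z(p,258,197,95,s))
```

```text
[539.03631885 105.81996964 173.        ] shoulder edge [539.4153168  119.10004315 101.        ] shoulder edge x [526.57632237 108.29298125 101.        ] [552.04842605 108.22634922 101.        ]
bottom edge [539.03984962  93.42274198 173.        ] rack edges at 95 [508.47331329 110.40095394  95.        ] [571.10270875 110.23741972  95.        ] rack end [539.25622374  70.01538995  95.        ]
```

Run:
```python
from h import *
import pickle
optics.grab_frame('top')
s=r.sense(); p=optics.grab_frame('wrist')
print(s['clock'],s['eef_pos'],s['tcp_rot'])
pickle.dump((s,p),open('pics/w4.pkl','wb')); im=p['color']
b=(im.max(2)<45).astype(np.uint8); b[:,:225]=0;b[:,290:]=0;b[:140]=0;b[205:]=0
n,l,st,c=cv2.connectedComponentsWithStats(b); i=1+np.argmax(st[1:,4]); print(st[i],c[i])
x,y,w,h=st[i][:4]
print(ray_z(p,x+w/2-.5,182.3,173,s), 'bottom edge', ray_z(p,258.6,y+h,173,s),'top edge',ray_z(p,258,y-.5,101,s))
go([539.1,105.5,150],90)
```

```text
3.825 [535.52091008 102.93795348 300.3437713 ] [3.14151897e+00 7.78238531e-05 1.56885099e+00]
[ 244  154   30   44 1055] [258.35165877 175.95829384]
[538.99747717 106.28324745 173.        ] bottom edge [539.08566201  93.03376179 173.        ] top edge [539.24948549 118.55033205 101.        ]
shift cm [ 0.168  0.36  15.028] rot [-0.    0.   -0.04] rows>= 2.5
0.06 0.12 5.01 -0.0 0.0 -0.0; 0.11 0.24 10.02 -0.0 0.0 -0.0; 0.17 0.36 15.03 -0.0 0.0 -0.0
```

Call:
step_arm --series "0.1 0.3 3 0 0 0; 0.2 0.4 7 0 0 0; 0.2 0.4 11 0 0 0; 0.2 0.4 13.8 0 0 0; 0.2 0.4 14.8 0 0 0; 0.2 0.4 15 0 0 0; 0.2 0.4 15 0 0 0"

```text
clock: 4.75
eef_pos: [540.2, 105.9, 151.3]
tcp_rot: [3.14, -0.0, 1.57]
contact_force: [0.3, -0.3, 0.2]
opening: 0.997
```

Run:
```python
from h import *
import pickle
cmd('0.2 0.4 15 0 0 0')
s=r.sense(); p=optics.grab_frame('wrist')
print(s['clock'],s['eef_pos'],s['tcp_rot'],s['contact_force'])
cv2.imwrite('pics/w5.png',p['color'])
```

```text
CMD [539.5  105.81 150.28] yaw deg 89.96
4.75 [540.2255545  105.89557668 151.31063137] [ 3.14002534e+00 -3.24237066e-04  1.57004101e+00] [ 0.2828919  -0.31325081  0.23105944]
```

View pics/w5.png

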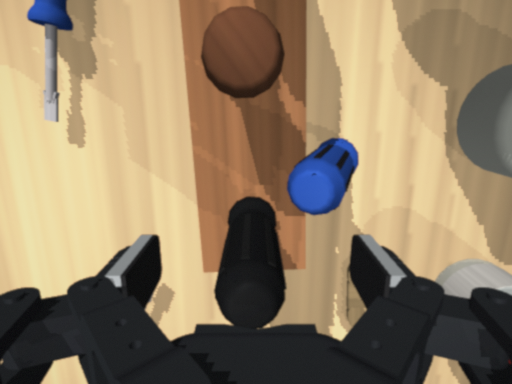

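Call:
step_arm --series "0 0 0 0 0 0; 0 0 0 0 0 0; 0 0 0 0 0 0; 0 0 0 0 0 0; 0 0 0 0 0 0; 0 0 0 0 0 0" --grip 1 --newtons 45

```text
clock: 5.55
eef_pos: [539.6, 105.8, 150.5]
tcp_rot: [3.141, -0.0, 1.57]
contact_force: [-0.4, -0.7, 5.1]
opening: 0.293
```

Run:
```python
from h import *
s=r.sense(); p=optics.grab_frame('wrist')
print(s['clock'],s['eef_pos'],s['tcp_rot'],s['contact_force'],s['wrist_torque'],s['opening'])
cv2.imwrite('pics/w6.png',p['color'])
```

```text
5.55 [539.55729873 105.843459   150.45019332] [ 3.14148829e+00 -3.49910339e-05  1.57013484e+00] [-0.36661957 -0.70699166  5.0757517 ] [-0.00074843  0.23548366 -0.01105217] 0.29293909620737524
```

View pics/w6.png

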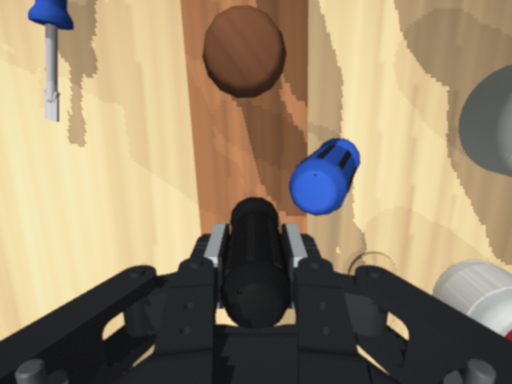

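Call:
step_arm --series "0 0 -1 0 0 0; 0 0 -3 0 0 0; 0 0 -6 0 0 0; 0 0 -9.5 0 0 0; 0 0 -12.5 0 0 0; 0 0 -13.8 0 0 0; 0 0 -14 0 0 0"

```text
clock: 6.48
eef_pos: [539.6, 105.8, 290.6]
tcp_rot: [3.141, -0.0, 1.57]
contact_force: [-0.1, 0.6, -1.7]
opening: 0.292
```

Run:
```python
from h import *
import pickle
cmd('0 0 -14 0 0 0')
s=r.sense(); p=optics.grab_frame('scene')
pickle.dump((s,p),open('pics/s7.pkl','wb'))
print(s['clock'],s['eef_pos'],s['tcp_rot'],s['contact_force'],s['wrist_torque'],s['opening'],s['qpos'])
w=optics.grab_frame('wrist'); cv2.imwrite('pics/w7.png',w['color'])
T=s['eef_pos']; u,v,_=proj(p,[T[0],T[1],T[2]-125]); print(u,v)
u,v=int(u),int(v)
cv2.imwrite('pics/s7.png',p['color'])
cv2.imwrite('pics/s7_c.png',cv2.resize(p['color'][v-60:v+30,u-60:u+60],None,fx=6,fy=6,interpolation=cv2.INTER_CUBIC))
```

```text
CMD [539.5  105.81 290.28] yaw deg 89.96
6.475 [539.58280039 105.83007853 290.63291547] [ 3.14080558e+00 -1.76058055e-04  1.57009975e+00] [-0.05871034  0.55329784 -1.74977709] [0.00726027 0.0320001  0.00254759] 0.2923319764142804 [1.90933364e-01 2.00590148e-01 1.75410532e+00 2.47389329e-05
 1.18609099e+00 1.91620735e-01]
297.3154632698245 151.22848179033832
```

View pics/s7_c.png

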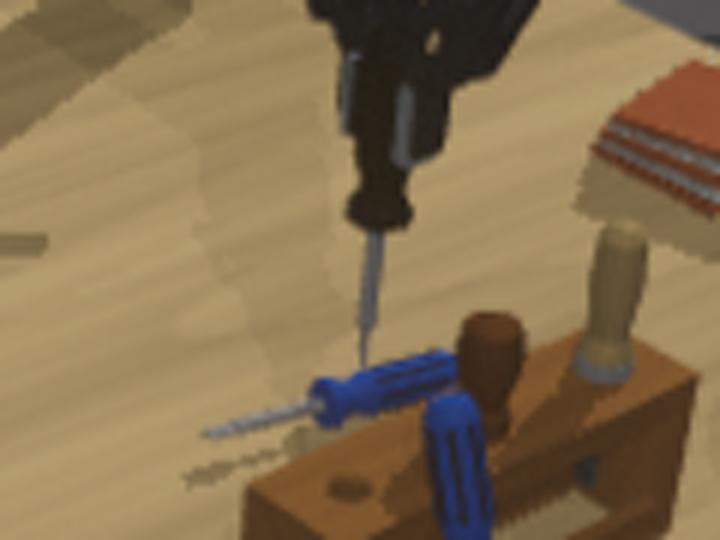

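View pics/w7.png

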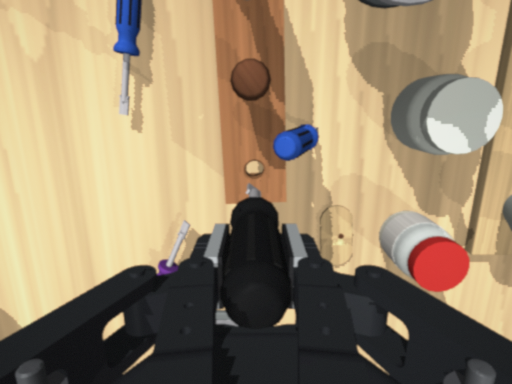

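Run:
```python
from h import *
import pickle
s=r.sense(); w=optics.grab_frame('wrist'); pickle.dump((s,w),open('pics/w8.pkl','wb'))
print(s['clock'],s['eef_pos'])
cv2.imwrite('pics/w8_c.png',cv2.resize(w['color'][150:215,215:300],None,fx=9,fy=9,interpolation=cv2.INTER_CUBIC))
print('hole',ray_z(w,254.5,168,95,s)); T=s['eef_pos']; print('tip exp',proj(w,[T[0],T[1],T[2]-125],s), 'shoulder',proj(w,[T[0],T[1],T[2]-55],s))
```

```text
6.575 [539.01121606 105.70010656 289.39210078]
hole [538.8718746  107.24221523  95.        ]
tip exp [254.41679065 187.02809474 252.87614233] shoulder [254.02891209 217.57807359 185.26147741]
```

View pics/w8_c.png

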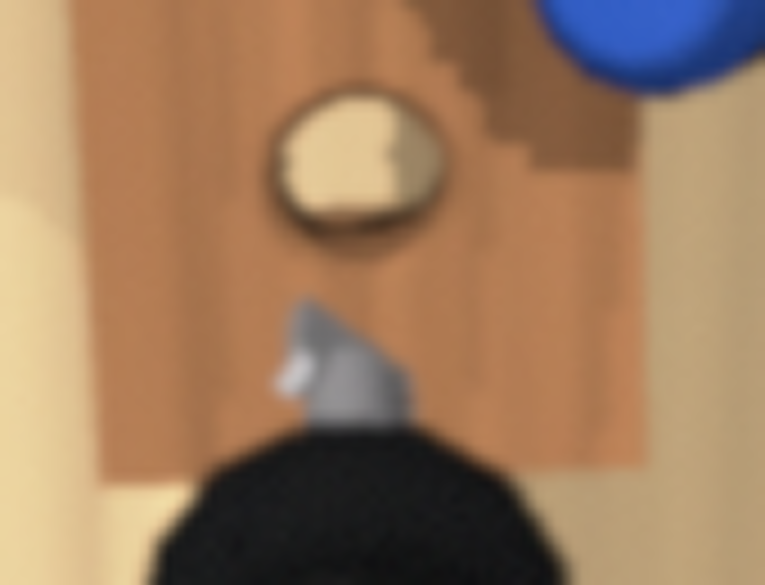

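Run:
```python
from h import *
import pickle
s,w=pickle.load(open('pics/w8.pkl','rb')); T=s['eef_pos']; z=T[2]-125
for c in [(303,298),(307,302),(405,372),(408,378)]:
    px=((c[0]+.5)/9-.5+215,(c[1]+.5)/9-.5+150); X=ray_z(w,*px,z,s); print(c,np.round(X-T,2), np.degrees(np.arctan2(X[1]-T[1],X[0]-T[0])))
im=w['color'].copy(); big=cv2.resize(im[150:215,215:300],None,fx=9,fy=9,interpolation=cv2.INTER_CUBIC)
def q(P):
    u,v,_=proj(w,P,s); return (int(round((u-215+.5)*9-.5)),int(round((v-150+.5)*9-.5)))
for a,col in [(-30,(0,0,255)),(-38,(0,255,0)),(-46,(255,0,0))]:
    t=np.radians(a); d=np.array([np.cos(t),np.sin(t),0])*6
    cv2.line(big,q(np.array([T[0],T[1],z])-d),q(np.array([T[0],T[1],z])+d),col,1)
cv2.imwrite('pics/w8_o.png',big)
```

```text
(303, 298) [  -4.95    3.62 -125.  ] 143.86413096097635
(307, 302) [  -4.6     3.25 -125.  ] 144.76076103829536
(405, 372) [   4.14   -3.22 -125.  ] -37.92459812299496
(408, 378) [   4.41   -3.78 -125.  ] -40.6324399199247
```

View pics/w8_o.png

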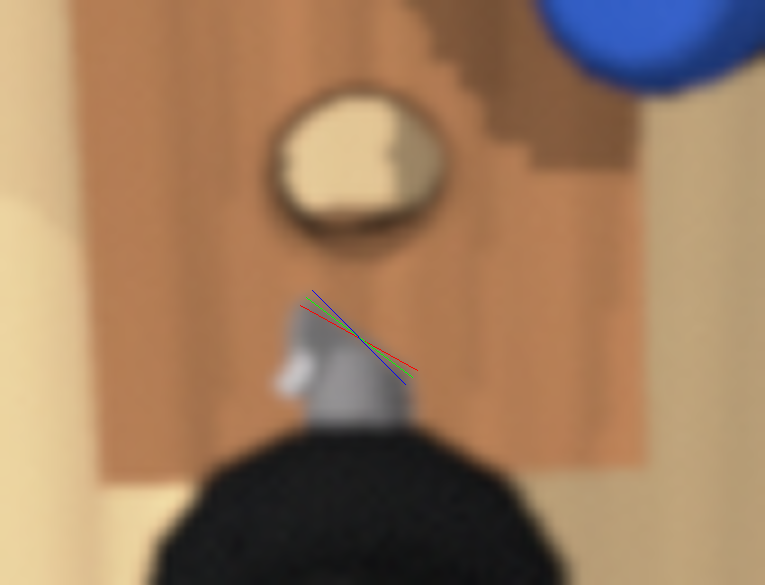

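Run:
```python
from h import *
go([501,-183,268],134,8)
```

```text
shift cm [-28.884  -3.83    2.228] rot [ -0.     0.   -44.04] rows>= 4.9
-3.61 -0.48 0.28 -0.0 0.0 -5.5; -7.22 -0.96 0.56 -0.0 0.0 -11.0; -10.83 -1.44 0.84 -0.0 0.0 -16.5; -14.44 -1.92 1.11 -0.0 0.0 -22.0; -18.05 -2.39 1.39 -0.0 0.0 -27.5; -21.66 -2.87 1.67 -0.0 0.0 -33.0; -25.27 -3.35 1.95 -0.0 0.0 -38.5; -28.88 -3.83 2.23 -0.0 0.0 -44.0
```

Call:
step_arm --series "-2.5 -0.3 0 0 0 -5.5; -6.5 -0.9 0.2 0 0 -11; -11 -1.5 0.5 0 0 -18; -16 -2.1 1 0 0 -25; -21 -2.8 1.5 0 0 -32; -25.5 -3.4 1.9 0 0 -38.5; -28.2 -3.7 2.2 0 0 -43; -28.9 -3.8 2.2 0 0 -44; -28.9 -3.8 2.2 0 0 -44; -28.9 -3.8 2.2 0 0 -44"

```text
clock: 7.88
eef_pos: [501.4, -182.2, 268.1]
tcp_rot: [3.142, -0.001, 2.338]
contact_force: [-0.1, 0.3, -1.1]
opening: 0.291
```

Run:
```python
from h import *
import pickle
cmd('-28.9 -3.8 2.2 0 0 -44')
q=optics.grab_frame('scene'); t=optics.grab_frame('top')
s=r.sense(); w=optics.grab_frame('wrist'); pickle.dump((s,w),open('pics/w9.pkl','wb'))
pickle.dump(q,open('pics/s9.pkl','wb')); pickle.dump(t,open('pics/t9.pkl','wb'))
print(s['clock'],s['eef_pos'],s['tcp_rot'],s['contact_force'],s['qpos'])
cv2.imwrite('pics/w9.png',w['color'])
cv2.imwrite('pics/w9_c.png',cv2.resize(w['color'][145:235,205:305],None,fx=6.6,fy=6.6,interpolation=cv2.INTER_CUBIC))
T=s['eef_pos']; print('tip',proj(w,[T[0],T[1],T[2]-125.4],s),'bore',proj(w,[500.7,-183,117],s))
u,v,_=proj(q,[501,-183,135]); u,v=int(u),int(v); print(u,v)
cv2.imwrite('pics/s9_c.png',cv2.resize(q['color'][v-55:v+40,u-60:u+60],None,fx=6.3,fy=6.3,interpolation=cv2.INTER_CUBIC))
```

```text
CMD [ 501.3  -183.16  268.28] yaw deg 133.96
7.975 [ 501.46570791 -182.22023292  268.28060634] [ 3.14146973e+00 -1.35517833e-04  2.33869092e+00] [ 0.01213504 -1.01977182 -1.2973481 ] [-3.51453774e-01  1.95785177e-01  1.81216293e+00  1.87339093e-04
  1.13371287e+00 -1.11942766e+00]
tip [254.78111392 186.40450348 253.1792053 ] bore [253.56359907 178.97177316 278.18510263]
196 191
```

View pics/w9_c.png

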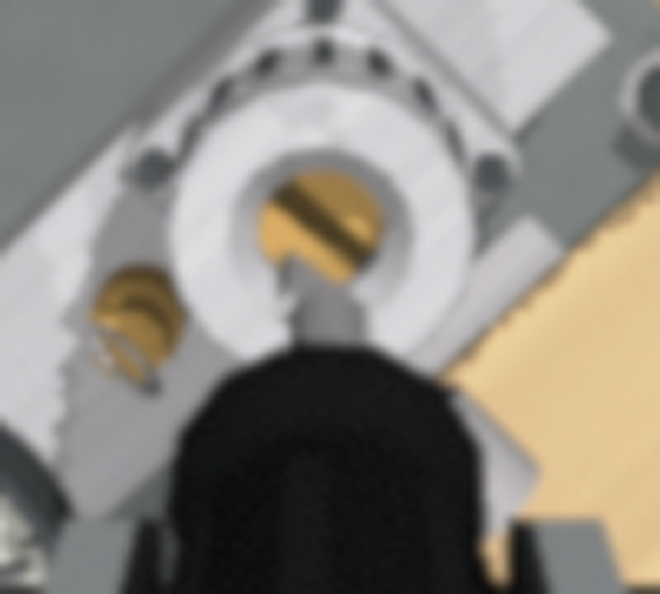

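View pics/s9_c.png

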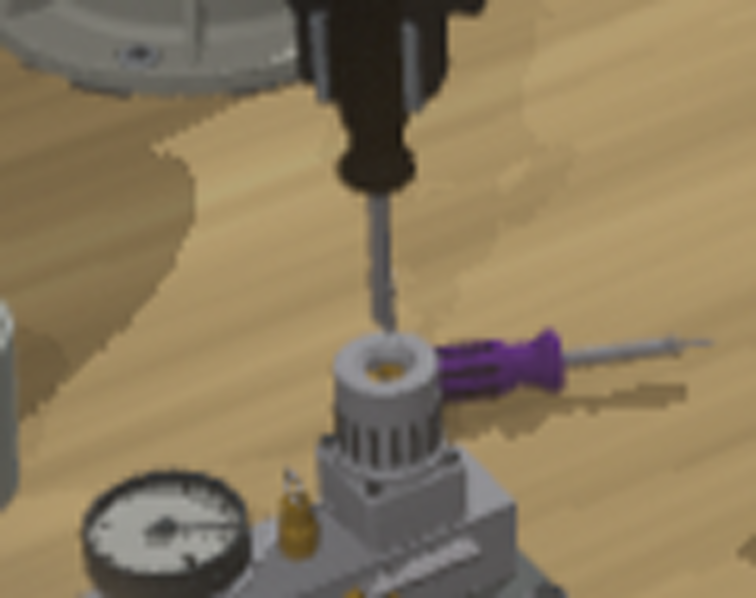

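Run:
```python
from h import *
import pickle
s,w=pickle.load(open('pics/w9.pkl','rb'))
cv2.imwrite('pics/w9_z.png',cv2.resize(w['color'][162:202,232:282],None,fx=15,fy=15,interpolation=cv2.INTER_CUBIC))
# settle check
print(r.sense()['eef_pos'],r.sense()['clock'])
```

```text
[ 501.50665638 -182.33310088  268.35237605] 8.025
```

View pics/w9_z.png

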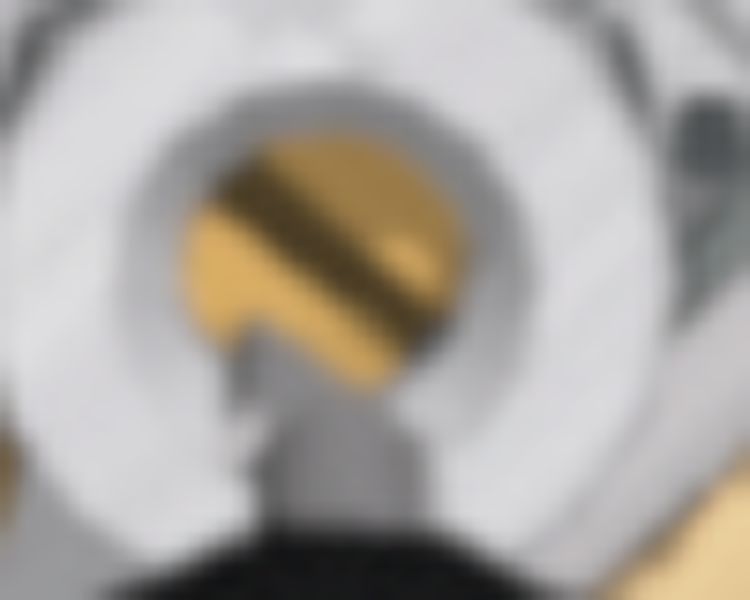

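Run:
```python
from h import *
import pickle
s,w=pickle.load(open('pics/w9.pkl','rb')); T=s['eef_pos']
tip=ray_z(w,254.3,188.3,T[2]-125.4,s); head=ray_z(w,253.2,179.4,117,s); rim=ray_z(w,253.4,179.8,125,s)
print('tip',tip,tip-T,'head',head,'rim',rim)
R=R_of(s['tcp_rot']); print('tip->head in tool mm',R.T@(head-tip),'rim',R.T@(rim-tip), 'tip in tool',R.T@(tip-T))
# scene cam check
q=pickle.load(open('pics/s9.pkl','rb'))
u0,v0=196,191
def c2p(x,y,f=6.3): return ((x+.5)/f-.5+u0-60,(y+.5)/f-.5+v0-55)
print('scene tip px',c2p(389,330),'proj of TCP axis tip',proj(q,[T[0],T[1],T[2]-125.4])[:2])
print('scene rim center',c2p(387,360),'proj rim',proj(q,rim)[:2])
```

```text
tip [ 502.28319212 -183.62641593  142.88060634] [   0.81748422   -1.40618301 -125.4       ] head [ 500.73846028 -183.50362449  117.        ] rim [ 499.807158  -182.2244919  125.       ]
tip->head in tool mm [ 1.15783079 -1.02912864 25.88063718] rim [ 2.72599382 -0.80958674 17.88087655] tip in tool [ -1.59640913  -0.40410255 125.39973608]
scene tip px (197.3253968253968, 187.96031746031747) proj of TCP axis tip [196.78595586 188.51727511]
scene rim center (197.0079365079365, 192.72222222222223) proj rim [196.7372232  194.03437503]
```

Call:
step_arm --series "0.1 0 0.4 0 0 1.5; 0.2 0 1 0 0 3; 0.2 0 1.4 0 0 3; 0.2 0 1.5 0 0 3; 0.2 0 1.5 0 0 3; 0.2 0 1.5 0 0 3"

```text
clock: 8.78
eef_pos: [500.0, -181.8, 253.4]
tcp_rot: [3.141, 0.0, 2.286]
contact_force: [0.2, 0.3, -1.8]
opening: 0.296
```

Run:
```python
from h import *
import pickle
cmd('0.2 0 1.5 0 0 3')
s=r.sense(); w=optics.grab_frame('wrist'); pickle.dump((s,w),open('pics/w10.pkl','wb'))
q=optics.grab_frame('scene')
print(s['clock'],s['eef_pos'],s['tcp_rot'],s['contact_force'])
T=s['eef_pos']; print('tip',proj(w,[T[0],T[1],T[2]-125.4],s))
cv2.imwrite('pics/w10_z.png',cv2.resize(w['color'][162:202,232:282],None,fx=15,fy=15,interpolation=cv2.INTER_CUBIC))
u,v,_=proj(q,[501,-183,125]); u,v=int(u),int(v); print(u,v)
cv2.imwrite('pics/s10_c.png',cv2.resize(q['color'][v-25:v+25,u-30:u+30],None,fx=12,fy=12,interpolation=cv2.INTER_CUBIC))
```

```text
CMD [ 499.91 -181.72  253.28] yaw deg 130.96
8.775 [ 500.0090293  -181.78950658  253.42528897] [3.14147622e+00 2.03984209e-04 2.28568220e+00] [ 0.24799704  0.31586509 -1.75126817]
tip [254.72939307 186.37671152 253.17119198]
196 194
```

View pics/w10_z.png

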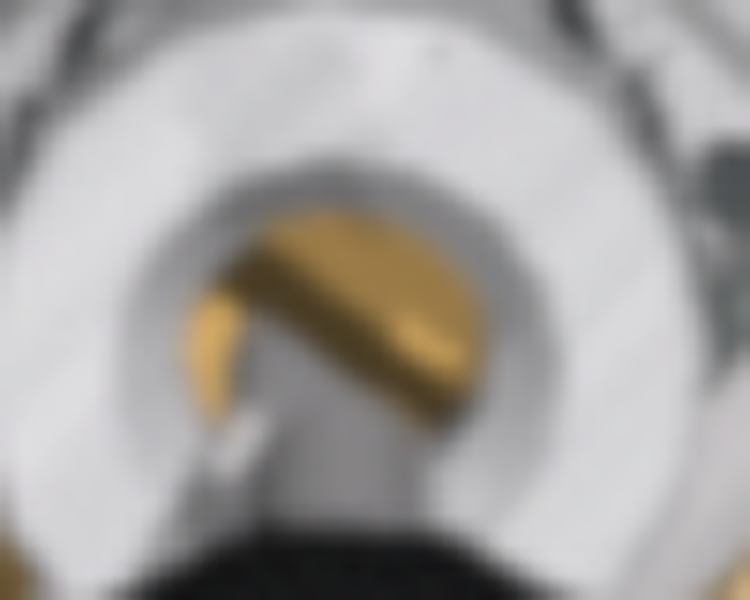

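View pics/s10_c.png

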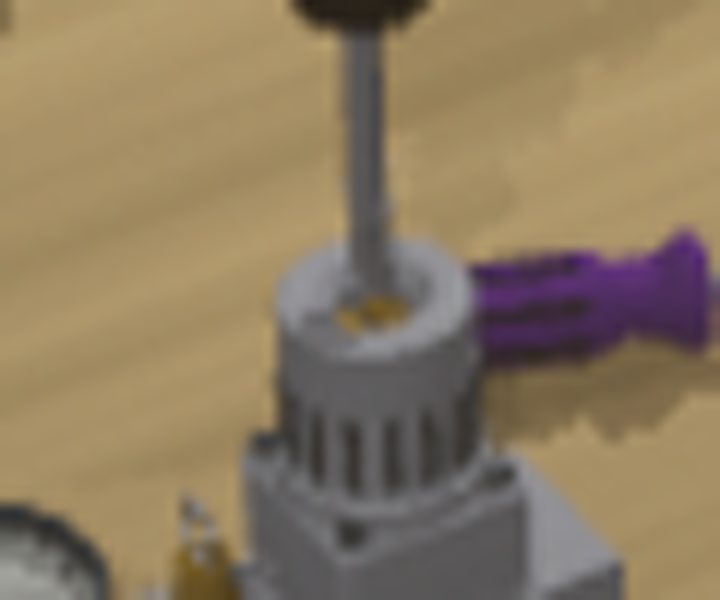

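Run:
```python
from h import *
import pickle
s,w=pickle.load(open('pics/w10.pkl','rb')); T=s['eef_pos']; R=R_of(s['tcp_rot'])
tip=ray_z(w,254.1,188.1,T[2]-125.4,s); head=ray_z(w,253.9,185.0,117,s)
rim=ray_z(w,(349.5)/15-.5+232,(12+346*.97+.5)/15-.5+162,125,s)
print('tip',tip,'head',head,'rim',rim,'\n tool',R.T@(head-tip),R.T@(rim-tip))
```

```text
tip [ 500.56649889 -183.20673295  128.02528897] head [ 500.59916454 -183.54681473  117.        ] rim [ 499.65425063 -181.29621786  125.        ] 
 tool [-0.27598327 -0.19954988 11.02532233] [2.04138427 0.56314939 3.02493821]
```

Call:
step_arm --series "0 0 0.3 0 0 0.5; 0 0 0.6 0 0 1; 0 0 0.8 0 0 1.5; 0 0 0.9 0 0 1.5; 0 0 0.9 0 0 1.5"

```text
clock: 9.5
eef_pos: [499.9, -181.7, 244.2]
tcp_rot: [-3.141, -0.0, 2.26]
contact_force: [-0.1, 1.1, -1.3]
opening: 0.291
```

Run:
```python
from h import *
cmd('0 0 0.9 0 0 1.5')
s=r.sense(); print(s['clock'],s['eef_pos'],s['tcp_rot'],s['contact_force'],s['wrist_torque'])
```

```text
CMD [ 499.91 -181.72  244.28] yaw deg 129.46
9.5 [ 499.8754572  -181.71907136  244.16986028] [-3.14149858e+00 -1.99306031e-04  2.25951287e+00] [-0.10035069  1.06572017 -1.28455836] [-0.0116209   0.04464045 -0.02482959]
```

Call:
step_arm --series "0 0 0.07 0 0 0; 0 0 0.14 0 0 0; 0 0 0.2 0 0 0; 0 0 0.25 0 0 0; 0 0 0.25 0 0 0"

```text
clock: 10.12
eef_pos: [499.9, -181.7, 241.7]
tcp_rot: [-3.142, -0.0, 2.26]
contact_force: [-0.4, 0.2, -1.7]
opening: 0.295
```

Run:
```python
from h import *
cmd('0 0 0.25 0 0 0')
s=r.sense(); print(s['clock'],s['eef_pos'],s['tcp_rot'],s['contact_force'],s['wrist_torque'])
```

```text
CMD [ 499.91 -181.72  241.78] yaw deg 129.46
10.125 [ 499.90826053 -181.71887418  241.74592919] [-3.14157083e+00 -3.66532886e-05  2.25950548e+00] [-0.36606696  0.24545918 -1.65385738] [-0.02085383 -0.00675739 -0.0231934 ]
```

Call:
step_arm --series "0 0 0.05 0 0 0; 0 0 0.1 0 0 0; 0 0 0.15 0 0 0; 0 0 0.15 0 0 0"

```text
clock: 10.62
eef_pos: [499.9, -181.7, 240.2]
tcp_rot: [-3.142, -0.0, 2.259]
contact_force: [-0.3, 0.8, -1.6]
opening: 0.295
```

Run:
```python
from h import *
cmd('0 0 0.15 0 0 0')
s=r.sense(); print(s['clock'],s['eef_pos'],s['tcp_rot'],s['contact_force'],s['wrist_torque'])
w=optics.grab_frame('wrist'); q=optics.grab_frame('scene')
cv2.imwrite('pics/w11_z.png',cv2.resize(w['color'][162:202,232:282],None,fx=15,fy=15,interpolation=cv2.INTER_CUBIC))
u,v,_=proj(q,[501,-183,125]); u,v=int(u),int(v)
cv2.imwrite('pics/s11_c.png',cv2.resize(q['color'][v-25:v+25,u-30:u+30],None,fx=12,fy=12,interpolation=cv2.INTER_CUBIC))
```

```text
CMD [ 499.91 -181.72  240.28] yaw deg 129.46
10.625 [ 499.88450589 -181.74146104  240.23819072] [-3.14155572e+00 -4.21049440e-05  2.25946408e+00] [-0.25435323  0.83608024 -1.6415924 ] [0.06145855 0.00497484 0.00525405]
```

View pics/w11_z.png

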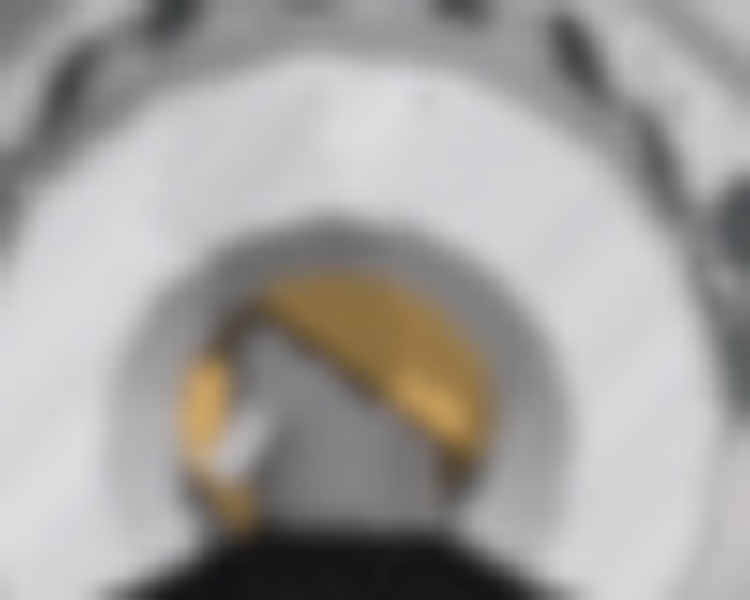

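View pics/s11_c.png

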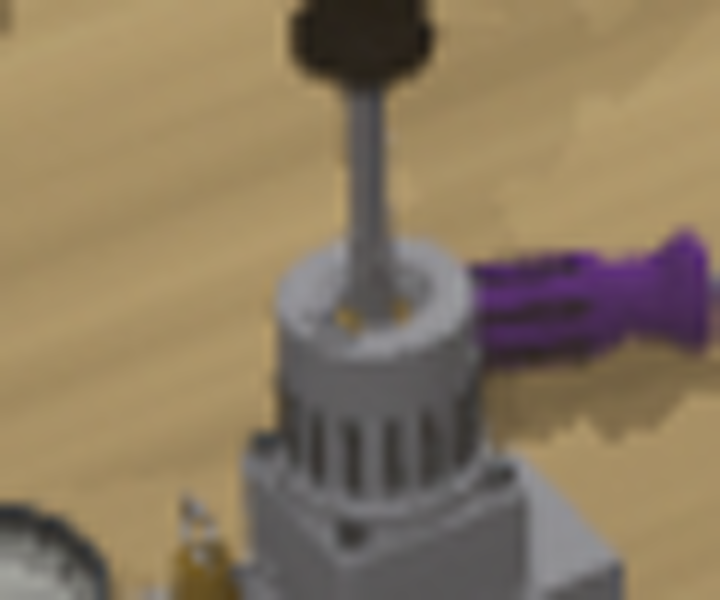

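Call:
step_arm --series "0 0 0.05 0 0 0; 0 0 0.1 0 0 0; 0 0 0.12 0 0 0; 0 0 0.12 0 0 0"

```text
clock: 11.22
eef_pos: [499.9, -181.7, 239.1]
tcp_rot: [-3.142, -0.0, 2.259]
contact_force: [-0.5, -0.0, -2.0]
opening: 0.293
```

Run:
```python
from h import *
cmd('0 0 0.12 0 0 0')
s=r.sense(); print(s['clock'],s['eef_pos'],s['tcp_rot'],s['contact_force'],s['wrist_torque'],s['qpos'])
```

```text
CMD [ 499.91 -181.72  239.08] yaw deg 129.46
11.225 [ 499.90035334 -181.73414616  239.05720644] [-3.14158542e+00 -5.53175856e-05  2.25944261e+00] [-0.54626092 -0.01076374 -1.9690096 ] [-0.01094381 -0.02357786 -0.03951241] [-3.51519699e-01  2.23795375e-01  1.84664851e+00  2.47867568e-05
  1.07120014e+00 -1.04017786e+00]
```

Call:
step_arm --series "0 0 0.04 0 0 0; 0 0 0.06 0 0 0; 0 0 0.06 0 0 0"

```text
clock: 11.6
eef_pos: [499.9, -181.7, 238.4]
tcp_rot: [-3.142, -0.0, 2.259]
contact_force: [0.6, -0.0, -0.3]
opening: 0.289
```

Run:
```python
from h import *
cmd('0 0 0.06 0 0 0')
s=r.sense(); print(s['clock'],s['eef_pos'],s['tcp_rot'],s['contact_force'],s['wrist_torque'])
```

```text
CMD [ 499.91 -181.72  238.48] yaw deg 129.46
11.6 [ 499.88950853 -181.70019079  238.44157982] [-3.14156708e+00 -6.31074263e-05  2.25948164e+00] [ 0.57817246 -0.00229826 -0.32620295] [ 0.03991979  0.03696294 -0.01028046]
```

Call:
step_arm --series "0 0.01 -0.02 0 0 4; -0.01 0.02 -0.03 0 0 8; -0.01 0.03 -0.03 0 0 12; -0.02 0.04 -0.03 0 0 16; -0.02 0.05 -0.03 0 0 20; -0.02 0.05 -0.03 0 0 20"

```text
clock: 12.35
eef_pos: [500.4, -181.7, 238.8]
tcp_rot: [-3.141, 0.0, 1.911]
contact_force: [-0.7, -1.4, -1.3]
opening: 0.294
```

Run:
```python
from h import *
import pickle
cmd('-0.02 0.05 -0.03 0 0 20')
s=r.sense(); print(s['clock'],s['eef_pos'],s['tcp_rot'],s['contact_force'],s['wrist_torque'],s['opening'])
q=optics.grab_frame('scene'); w=optics.grab_frame('wrist'); t=optics.grab_frame('top')
cv2.imwrite('pics/w12.png',w['color'])
u,v=[int(x) for x in proj(q,[498,-281,88])[:2]]; print(u,v)
cv2.imwrite('pics/s12_g.png',cv2.resize(q['color'][v-20:v+20,u-25:u+25],None,fx=14,fy=14,interpolation=cv2.INTER_CUBIC))
u,v=[int(x) for x in proj(t,[498,-281,88])[:2]]; print(u,v)
cv2.imwrite('pics/t12_g.png',cv2.resize(t['color'][v-20:v+20,u-25:u+25],None,fx=14,fy=14,interpolation=cv2.INTER_CUBIC))
```

```text
CMD [ 500.43 -181.56  238.78] yaw deg 109.46
12.35 [ 500.41732657 -181.65745705  238.81925691] [-3.14144836e+00  2.06185082e-04  1.91106721e+00] [-0.68153478 -1.39559432 -1.30826839] [-0.18199233  0.15158504  0.05505409] 0.294206642344594
161 220
337 196
```

View pics/w12.png

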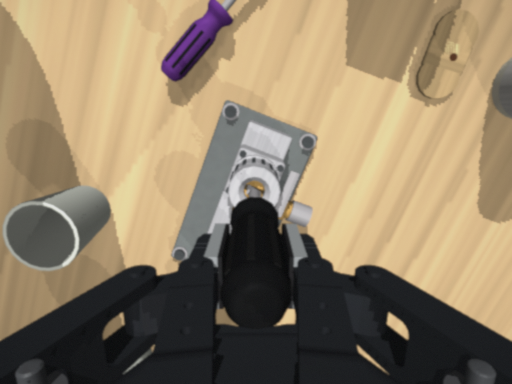

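View pics/s12_g.png

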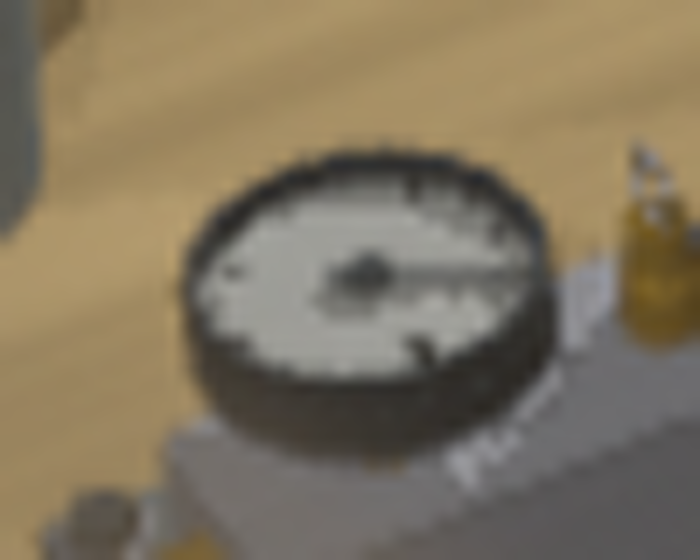

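View pics/t12_g.png

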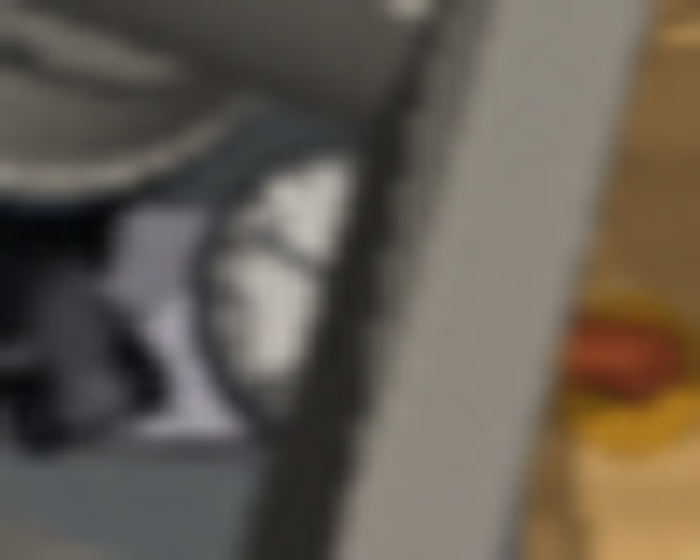

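```bash
cat >> h.py <<'E'
def rect(p,c,z,half,n=281,s=None,img=None):
    R,e=campose(p,s); ax=np.linspace(-half,half,n); X,Y=np.meshgrid(ax,ax[::-1]); P=np.stack([X+c[0],Y+c[1],np.full_like(X,float(z))],-1)
    C=(P-e)@R; u=(p['fx']*C[...,0]/C[...,2]+p['cx']).astype(np.float32); v=(p['fy']*C[...,1]/C[...,2]+p['cy']).astype(np.float32)
    return cv2.remap(p['color'] if img is None else img,u,v,cv2.INTER_CUBIC)
E
python3 - <<'E'
from h import *
q=optics.grab_frame('scene')
a=rect(q,(498,-281),86,34,300); b=rect(q,(498,-281),86,34,300,img=cv2.imread('pics/scene0.png'))
cv2.imwrite('pics/s12_r.png',np.hstack([b,a]))
s=r.sense(); print(s['clock'],s['wrist_torque'],s['contact_force'])
E
```

```text
12.55 [-0.1829681   0.12412637  0.03596154] [-0.40630013 -1.0681403  -0.16088946]
```

View pics/s12_r.png

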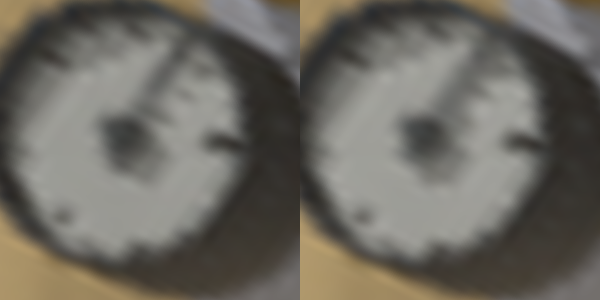

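Call:
step_arm --series "0 0.01 0 0 0 4; -0.01 0.02 0 0 0 8; -0.01 0.03 0 0 0 12; -0.02 0.04 0 0 0 16; -0.02 0.05 0 0 0 20; -0.02 0.05 0 0 0 20"

```text
clock: 13.3
eef_pos: [500.8, -181.7, 238.8]
tcp_rot: [-3.141, 0.0, 1.562]
contact_force: [-1.9, -1.6, -1.2]
opening: 0.295
```

Run:
```python
from h import *
import pickle
cmd('-0.02 0.05 0 0 0 20')
s=r.sense(); print(s['clock'],s['eef_pos'],s['tcp_rot'],s['contact_force'],s['wrist_torque'],s['opening'])
q=optics.grab_frame('scene'); w=optics.grab_frame('wrist')
a=rect(q,(498,-281),86,34,300); b=rect(q,(498,-281),86,34,300,img=cv2.imread('pics/scene0.png'))
cv2.imwrite('pics/s13_r.png',np.hstack([b,a]))
cv2.imwrite('pics/w13_z.png',cv2.resize(w['color'][165:210,225:285],None,fx=12,fy=12,interpolation=cv2.INTER_CUBIC))
```

```text
CMD [ 500.97 -181.58  238.78] yaw deg 89.46
13.3 [ 500.84793057 -181.65773322  238.76875021] [-3.14130232e+00  1.39712302e-04  1.56245345e+00] [-1.88147014 -1.61918145 -1.22494053] [-0.34126838  0.2103918   0.05635747] 0.29546572986475544
```

View pics/s13_r.png

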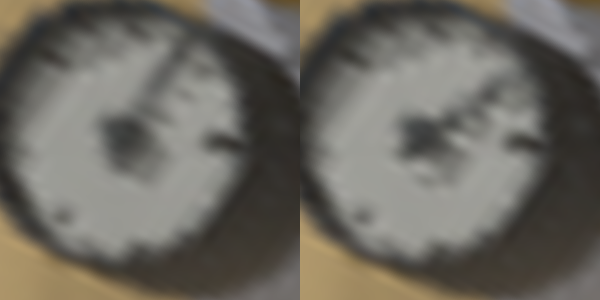

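View pics/w13_z.png

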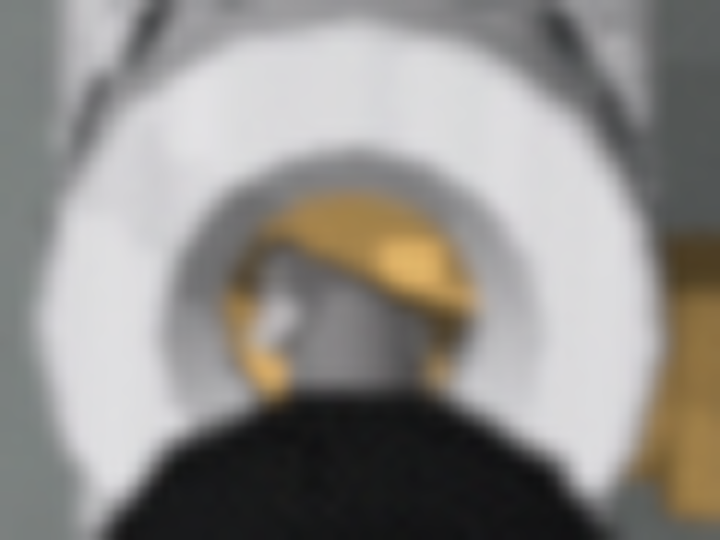

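Call:
step_arm --series "0 0 0 0 0 4; 0 0 0 0 0 8; 0 0 0 0 0 12; 0 0 0 0 0 16; 0 0 0 0 0 20; 0 0 0 0 0 24; 0 0 0 0 0 28; 0 0 0 0 0 30; 0 0 0 0 0 30"

```text
clock: 14.52
eef_pos: [501.1, -181.8, 238.8]
tcp_rot: [3.141, 0.0, 1.039]
contact_force: [-0.3, -2.3, -1.3]
opening: 0.291
```

Run:
```python
from h import *
import pickle
cmd('0 0 0 0 0 30')
s=r.sense(); print(s['clock'],s['eef_pos'],s['tcp_rot'],s['contact_force'],s['wrist_torque'],s['opening'])
q=optics.grab_frame('scene'); w=optics.grab_frame('wrist'); t=optics.grab_frame('top')
a=rect(q,(498,-281),86,34,300); b=rect(q,(498,-281),86,34,300,img=cv2.imread('pics/scene0.png'))
cv2.imwrite('pics/s14_r.png',np.hstack([b,a]))
cv2.imwrite('pics/w14.png',w['color'])
cv2.imwrite('pics/w14_z.png',cv2.resize(w['color'][165:210,225:285],None,fx=12,fy=12,interpolation=cv2.INTER_CUBIC))
cv2.imwrite('pics/t14_g.png',cv2.resize(t['color'][170:230,290:370],None,fx=9,fy=9,interpolation=cv2.INTER_CUBIC))
```

```text
CMD [ 500.97 -181.58  238.78] yaw deg 59.46
14.525 [ 501.13592731 -181.77523361  238.84334093] [3.14104707e+00 1.29502187e-04 1.03901564e+00] [-0.2942423  -2.28740052 -1.32506964] [-0.71392593 -0.10723552  0.06508181] 0.290804567506531
```

View pics/s14_r.png

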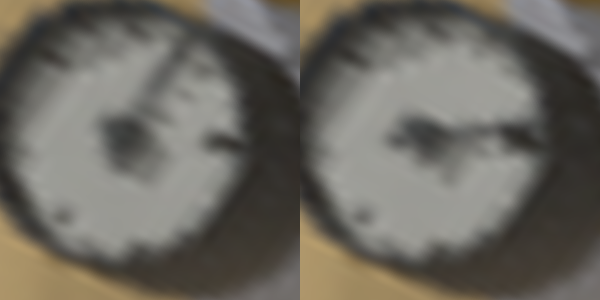

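View pics/w14.png

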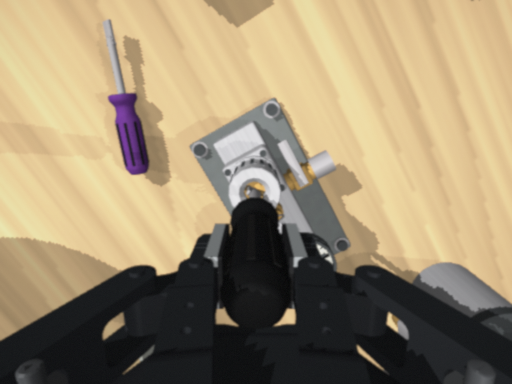

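View pics/w14_z.png

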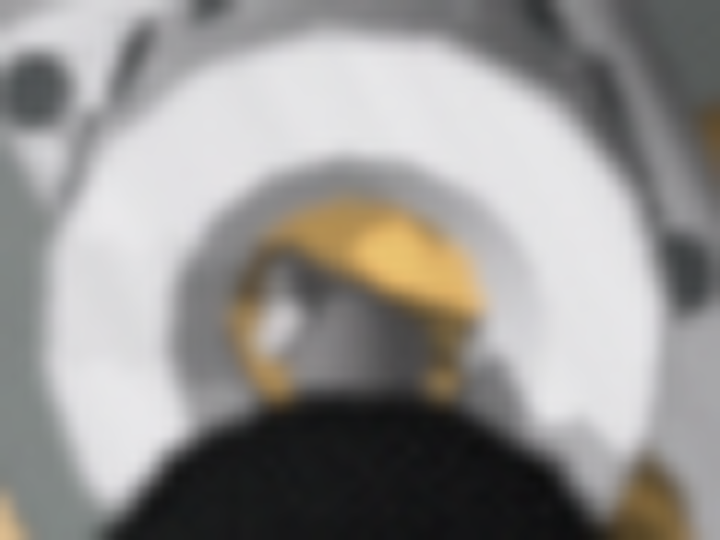

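View pics/t14_g.png

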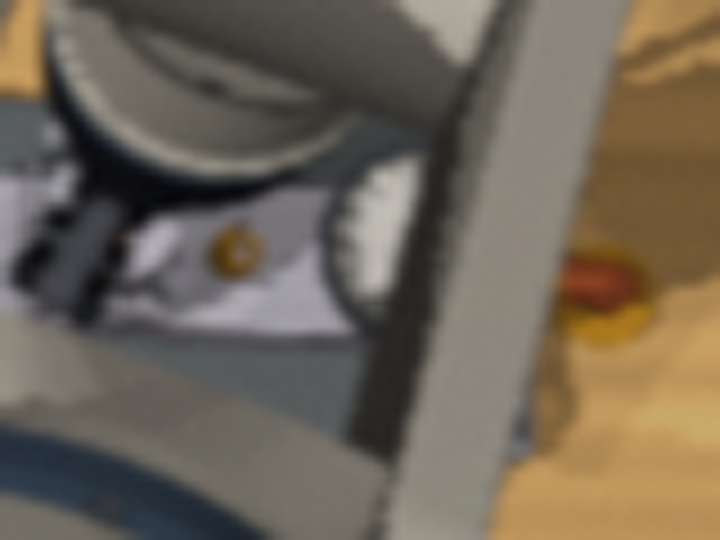

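Call:
step_arm --series "0 0 0 0 0 3; 0 0 0 0 0 5.5; 0 0 0 0 0 5.5; 0 0 0 0 0 5.5"

```text
clock: 15.18
eef_pos: [501.1, -181.7, 238.9]
tcp_rot: [3.141, 0.0, 0.943]
contact_force: [0.2, -2.6, -1.9]
opening: 0.291
```

Run:
```python
from h import *
import pickle
cmd('0 0 0 0 0 5.5')
s=r.sense(); print(s['clock'],s['eef_pos'],s['tcp_rot'],s['contact_force'],s['wrist_torque'],s['opening'])
q=optics.grab_frame('scene'); pickle.dump(q,open('pics/s15.pkl','wb'))
a=rect(q,(498,-281),86,34,300); b=rect(q,(498,-281),86,34,300,img=cv2.imread('pics/scene0.png'))
cv2.imwrite('pics/s15_r.png',np.hstack([b,a]))
u,v=161,220
cv2.imwrite('pics/s15_g.png',cv2.resize(q['color'][v-20:v+20,u-25:u+25],None,fx=14,fy=14,interpolation=cv2.INTER_CUBIC))
```

```text
CMD [ 500.97 -181.58  238.78] yaw deg 53.96
15.175 [ 501.09698735 -181.73210738  238.86094505] [3.14115053e+00 8.87337122e-05 9.43068238e-01] [ 0.22168642 -2.62498194 -1.92867879] [-0.911761   -0.15910798  0.03112174] 0.29061796336690293
```

View pics/s15_r.png

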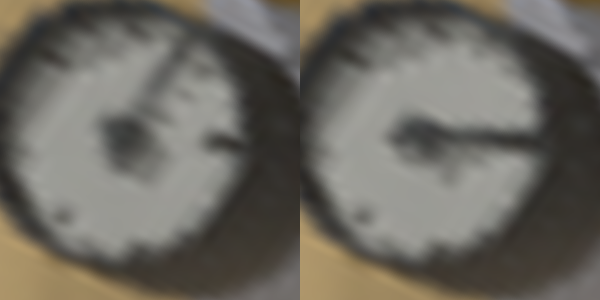

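View pics/s15_g.png

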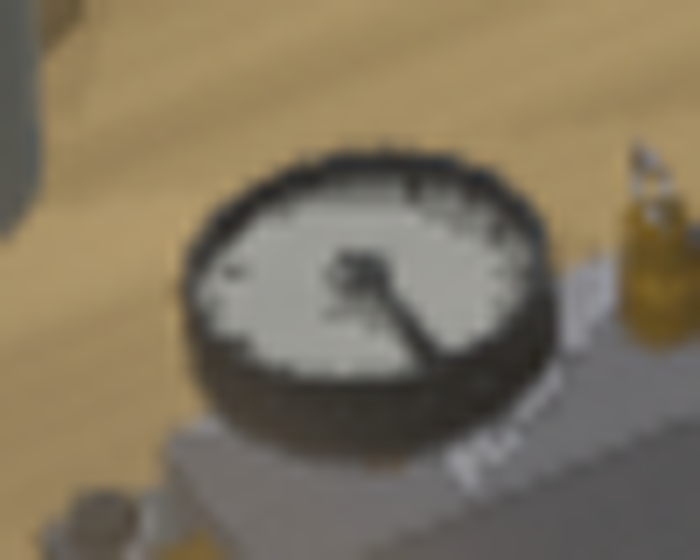

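Call:
step_arm --series "0 0 0 0 0 -4; 0 0 0 0 0 -7; 0 0 -0.2 0 0 -7; 0 0 -0.6 0 0 -7; 0 0 -1.2 0 0 -7; 0 0 -2 0 0 -7; 0 0 -3 0 0 -7; 0 0 -3.5 0 0 -7; 0 0 -3.5 0 0 -7"

```text
clock: 16.35
eef_pos: [501.2, -181.7, 274.4]
tcp_rot: [3.141, -0.0, 1.064]
contact_force: [0.5, -0.2, -2.1]
opening: 0.285
```

Run:
```python
from h import *
import pickle
cmd('0 0 -3.5 0 0 -7')
s=r.sense(); print(s['clock'],s['eef_pos'],s['tcp_rot'],s['contact_force'],s['wrist_torque'],s['opening'],s['qpos'])
q=optics.grab_frame('scene'); pickle.dump(q,open('pics/s16.pkl','wb'))
w=optics.grab_frame('wrist'); pickle.dump((s,w),open('pics/w16.pkl','wb')); cv2.imwrite('pics/w16.png',w['color'])
a=rect(q,(498,-281),86,34,300); b=rect(q,(498,-281),86,34,300,img=cv2.imread('pics/scene0.png'))
cv2.imwrite('pics/s16_r.png',np.hstack([b,a]))
go([501,-140,290],90)
```

```text
CMD [ 500.97 -181.58  273.78] yaw deg 60.96
16.35 [ 501.21411018 -181.66563331  274.35797466] [ 3.14057337e+00 -1.68000139e-04  1.06388012e+00] [ 0.53990937 -0.15476258 -2.05352438] [-0.07294649 -0.00915881  0.05245791] 0.2849997059224946 [-3.50541776e-01  1.88582969e-01  1.80689511e+00  7.91575658e-06
  1.14508156e+00  1.56371250e-01]
shift cm [ 3.637 -2.015 -1.622] rot [ -0.     0.   -29.04] rows>= 2.8
1.21 -0.67 -0.54 -0.0 0.0 -9.7; 2.42 -1.34 -1.08 -0.0 0.0 -19.4; 3.64 -2.02 -1.62 -0.0 0.0 -29.0
```

View pics/s16_r.png

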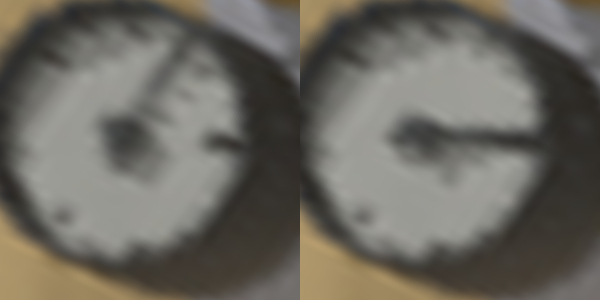

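```bash
cat >> h.py <<'E'
def needle(p,s=None,c=(498,-281),z=88,img=None,r0=8,r1=15,verbose=True):
    N=341; half=34; sc=(N-1)/(2*half)
    g=cv2.cvtColor(rect(p,c,z,half,N,s,img),cv2.COLOR_BGR2GRAY).astype(float)
    ax=np.linspace(-half,half,N); X,Y=np.meshgrid(ax,ax[::-1])
    hub=np.zeros(2); 
    for k in range(4):
        m=np.hypot(X-hub[0],Y-hub[1])<4.0+(3 if k==0 else 0); w=np.clip(110-g,0,None)*m; 
        if w.sum()>0: hub=np.array([(w*X).sum(),(w*Y).sum()])/w.sum()
    A=np.radians(np.arange(-180,180,0.5)); rr=np.arange(r0,r1,0.25)
    px=(hub[0]+rr[None]*np.cos(A)[:,None]+half)*sc; py=(half-(hub[1]+rr[None]*np.sin(A)[:,None]))*sc
    v=cv2.remap(g.astype(np.float32),px.astype(np.float32),py.astype(np.float32),cv2.INTER_LINEAR).mean(1)
    i=np.argsort(v)[:1]; a=np.degrees(A[i[0]])
    # weighted around min
    m=np.abs((np.degrees(A)-a+180)%360-180)<10; base=np.percentile(v,60); w=np.clip((base+v.min())/2-v,0,None)*m
    ang=a+((w*((np.degrees(A)-a+180)%360-180)).sum()/w.sum())
    if verbose: print('hub',np.round(hub,2),'min at',a,'ang',round(ang,1),'vals',round(v.min(),1),round(base,1))
    # outer: mark direction r 17-19.5
    return ang,hub,g
E
python3 - <<'E'
from h import *
import pickle
s,p=pickle.load(open('pics/w2.pkl','rb'))
for z in (85,88): needle(p,s,z=z)
s,p=pickle.load(open('pics/w1.pkl','rb')); needle(p,s)
q=pickle.load(open('pics/s16.pkl','rb'))
needle(q,img=cv2.imread('pics/scene0.png')); 
for f in ['s15','s16']: needle(pickle.load(open(f'pics/{f}.pkl','rb')))
go([440,-235,290],0)
E
```

```text
hub [-0.4  -0.58] min at 60.5 ang 60.0 vals 90.1 188.4
hub [-0.4   0.97] min at 60.5 ang 60.1 vals 90.1 188.4
hub [-0.29  1.03] min at 59.99999999999999 ang 59.6 vals 89.1 188.2
hub [-2.89  1.77] min at 61.0 ang 60.8 vals 106.0 150.3
hub [-2.08  1.71] min at 0.0 ang -0.1 vals 70.9 152.9
hub [-2.05  1.73] min at 0.5 ang 0.0 vals 70.4 153.0
shift cm [-7.63  -2.737 -1.622] rot [ 0.   -0.   60.96] rows>= 6.0
-1.27 -0.46 -0.27 0.0 -0.0 10.2; -2.54 -0.91 -0.54 0.0 -0.0 20.3; -3.82 -1.37 -0.81 0.0 -0.0 30.5; -5.09 -1.82 -1.08 0.0 -0.0 40.6; -6.36 -2.28 -1.35 0.0 -0.0 50.8; -7.63 -2.74 -1.62 0.0 -0.0 61.0
```

Run:
```python
from h import *
import pickle
s,p=pickle.load(open('pics/w2.pkl','rb'))
for z in (85,86,88):
    ang,hub,g=needle(p,s,z=z)
    ax=np.linspace(-34,34,341); X,Y=np.meshgrid(ax,ax[::-1]); dx,dy=X-hub[0],Y-hub[1]; R=np.hypot(dx,dy); A=np.degrees(np.arctan2(dy,dx))
    # dial centre from rim: bright disc centroid
    m=(R>16.5)&(R<25)&(np.abs(A)<15); w=np.clip(110-g,0,None)*m; print('mark centroid angle', np.degrees(np.arctan2((w*dy).sum(),(w*dx).sum())))
    b=(R<30)&(g>140); print('bright centroid rel hub',(dx[b].mean(),dy[b].mean()))
go([539.9,106.9,295],90)
T=np.load('cmd.npy'); print(T[:3,3])
s=r.sense(); print(s['clock'],s['qpos'])
```

```text
hub [-0.4  -0.58] min at 60.5 ang 60.0 vals 90.1 188.4
mark centroid angle 1.9345249499916422
bright centroid rel hub (np.float64(-0.1491192965388351), np.float64(-1.1282417828008702))
hub [-0.4  -0.07] min at 60.5 ang 60.0 vals 90.2 188.4
mark centroid angle 1.9719676357006246
bright centroid rel hub (np.float64(-0.1412966007753221), np.float64(-1.1090908122544834))
hub [-0.4   0.97] min at 60.5 ang 60.1 vals 90.1 188.4
mark centroid angle 2.0371027447116297
bright centroid rel hub (np.float64(-0.13234436296827815), np.float64(-1.069281554617461))
shift cm [ 27.111 -10.599  -2.122] rot [ -0.     0.   -29.04] rows>= 4.9
5.42 -2.12 -0.42 -0.0 0.0 -5.8; 10.84 -4.24 -0.85 -0.0 0.0 -11.6; 16.27 -6.36 -1.27 -0.0 0.0 -17.4; 21.69 -8.48 -1.70 -0.0 0.0 -23.2; 27.11 -10.60 -2.12 -0.0 0.0 -29.0
[ 500.96506297 -181.57732077  273.78      ]
16.45 [-3.50549043e-01  1.89297942e-01  1.80772129e+00  4.18526668e-05
  1.14485270e+00  1.56303213e-01]
```

```bash
cat >> h.py <<'E'
def cloud(p,s=None):
    d=p['depth'].astype(float); v,u=np.mgrid[0:d.shape[0],0:d.shape[1]]; R,e=campose(p,s)
    C=np.stack([(u-p['cx'])/p['fx']*d,(v-p['cy'])/p['fy']*d,d],-1); W=C@R.T+e; W[d<=0]=np.nan; return W
def holefit(p,s,guess,rad=25,verbose=True):
    W=cloud(p,s)
    # project pixel rays on board top plane z=95
    d=p['depth']; v,u=np.mgrid[0:d.shape[0],0:d.shape[1]]; R,e=campose(p,s)
    r_=np.stack([(u-p['cx'])/p['fx'],(v-p['cy'])/p['fy'],np.ones_like(u,float)],-1)@R.T
    P=e+r_*((95-e[2])/r_[...,2])[...,None]
    near=np.hypot(P[...,0]-guess[0],P[...,1]-guess[1])<rad
    hole=near&(W[...,2]<91); board=near&(np.abs(W[...,2]-95)<3.5); up=near&(W[...,2]>100)
    n,l,st,c=cv2.connectedComponentsWithStats(hole.astype(np.uint8))
    if n<2: print('no hole'); return
    i=1+np.argmax(st[1:,4]); m=l==i
    cnt=max(cv2.findContours(m.astype(np.uint8),cv2.RETR_EXTERNAL,cv2.CHAIN_APPROX_NONE)[0],key=len)[:,0]
    Q=P[cnt[:,1],cnt[:,0]][:,:2]
    (cx,cy),ax,an=cv2.fitEllipse(Q.astype(np.float32))
    print('hole px',st[i].tolist(),'centroid',np.round(P[m].mean(0)[:2],2),'ellipse',np.round((cx,cy),2),np.round(ax,1),'x',np.round([Q[:,0].min(),Q[:,0].max()],1),'y',np.round([Q[:,1].min(),Q[:,1].max()],1),'board z',np.nanmedian(W[board][:,2]) if board.any() else None)
E
python3 - <<'E'
from h import *
import pickle
s,w=pickle.load(open('pics/w8.pkl','rb')); T=s['eef_pos']; print(T)
holefit(w,s,(539,107))
W=cloud(w,s); b=W[150:215,215:300]
m=(b[...,2]>T[2]-135)&(b[...,2]<T[2]-60)
for lo in range(-130,-60,6):
    k=(b[...,2]>T[2]+lo)&(b[...,2]<T[2]+lo+6)
    if k.sum(): print(lo,k.sum(),np.round(b[k].mean(0)-T,1),'x',np.round([b[k][:,0].min()-T[0],b[k][:,0].max()-T[0]],1),'ymax',round(b[k][:,1].max()-T[1],1))
E
```

```text
[539.01121606 105.70010656 289.39210078]
hole px [246, 161, 19, 19, 259] centroid [539.35 105.83] ellipse [539.36 105.76] [17.6 18. ] x [530.2 548.5] y [ 95.8 114.4] board z 93.69683891033824
-130 11 [  -0.6    0.3 -125.5] x [-5.9  4.5] ymax 2.9
-124 19 [  -1.6    1.3 -121.1] x [-5.8  4.4] ymax 3.7
-118 12 [  -2.6    1.7 -115.2] x [-5.7  5.1] ymax 3.6
-112 22 [  -0.3    1.8 -109.2] x [-5.6  5.1] ymax 3.3
-106 41 [  -1.8    2.3 -103.7] x [-6.2  3.5] ymax 4.3
-100 23 [ -0.2   2.3 -97.1] x [-3.8  3.4] ymax 3.4
-94 17 [ -0.2   2.7 -91.7] x [-3.   2.6] ymax 3.2
```

Call:
step_arm --series "2.5 -1 -1.5 0 0 -4; 7 -2.7 -2 0 0 -9; 12 -4.7 -2.1 0 0 -15; 17 -6.6 -2.1 0 0 -20; 22 -8.6 -2.1 0 0 -25; 25.5 -10 -2.1 0 0 -28; 26.9 -10.5 -2.1 0 0 -29; 27.1 -10.6 -2.1 0 0 -29; 27.1 -10.6 -2.1 0 0 -29; 27.1 -10.6 -2.1 0 0 -29"

```text
clock: 17.7
eef_pos: [539.8, 105.7, 294.8]
tcp_rot: [-3.141, 0.0, 1.568]
contact_force: [0.1, 0.1, -2.0]
opening: 0.293
```

Run:
```python
from h import *
import pickle
cmd('27.1 -10.6 -2.1 0 0 -29')
q=optics.grab_frame('scene'); t=optics.grab_frame('top')
needle(q)
s=r.sense(); w=optics.grab_frame('wrist'); pickle.dump((s,w),open('pics/w17.pkl','wb')); T=s['eef_pos']
print(s['clock'],T,s['tcp_rot'],s['contact_force'])
holefit(w,s,(539.4,105.8))
W=cloud(w,s); b=W[150:215,215:300]
for lo in range(-130,-60,6):
    k=(b[...,2]>T[2]+lo)&(b[...,2]<T[2]+lo+6)
    if k.sum(): print(lo,k.sum(),np.round(b[k].mean(0)-T,1),'x',np.round([b[k][:,0].min()-T[0],b[k][:,0].max()-T[0]],1),'ymax',round(b[k][:,1].max()-T[1],1))
```

```text
CMD [539.84 106.81 294.78] yaw deg 89.96
hub [-2.08  1.73] min at 0.0 ang -0.2 vals 71.8 154.3
17.8 [539.84101417 105.90518586 294.83627001] [3.14155601e+00 1.43904349e-04 1.56872164e+00] [-0.35256041 -0.14862435 -1.05087287]
hole px [245, 160, 19, 18, 252] centroid [539.38 105.82] ellipse [539.4  105.77] [17.7 17.9] x [530.1 548.7] y [ 96.8 114.7] board z 93.69535234573044
-130 11 [ 1.000e-01  3.000e-01 -1.254e+02] x [-4.2  4.7] ymax 3.5
-124 17 [  -1.6    1.2 -121.3] x [-5.7  4.6] ymax 3.4
-118 13 [  -3.     2.2 -115.9] x [-5.6  4.5] ymax 3.7
-112 26 [-1.000e-01  1.800e+00 -1.088e+02] x [-5.4  5.2] ymax 3.2
-106 37 [  -1.9    2.4 -103.5] x [-6.   3.6] ymax 4.0
-100 25 [ -0.1   2.3 -97.1] x [-3.7  3.5] ymax 3.3
-94 15 [ -0.    2.8 -91.6] x [-2.2  2.8] ymax 3.4
```

Call:
step_arm --series "0 0 1.5 0 0 0; -0.03 -0.02 4 0 0 0; -0.03 -0.02 5.8 0 0 0; -0.03 -0.02 6.6 0 0 0; -0.03 -0.02 6.8 0 0 0; -0.03 -0.02 6.8 0 0 0"

```text
clock: 18.6
eef_pos: [540.0, 106.6, 227.2]
tcp_rot: [3.141, -0.0, 1.57]
contact_force: [0.3, -0.0, -0.9]
opening: 0.294
```

Run:
```python
from h import *
import pickle
cmd('-0.03 -0.02 6.8 0 0 0')
s=r.sense(); print(s['clock'],s['eef_pos'],s['tcp_rot'],s['contact_force'],s['wrist_torque'])
```

```text
CMD [539.64 106.51 226.78] yaw deg 89.96
18.6 [540.00415231 106.57917404 227.21679033] [ 3.14086306e+00 -1.22727264e-04  1.57013630e+00] [ 0.25139935 -0.00986302 -0.94496275] [ 0.00312316  0.06481813 -0.0170271 ]
```

Call:
step_arm --series "0 0 0 0 0 0; 0 0 0.4 0 0 0; 0 0 0.9 0 0 0; 0 0 1.5 0 0 0; 0 0 2 0 0 0; 0 0 2 0 0 0"

```text
clock: 19.35
eef_pos: [539.3, 106.4, 206.2]
tcp_rot: [-3.141, 0.0, 1.57]
contact_force: [-0.7, -0.3, -1.8]
opening: 0.288
```

Run:
```python
from h import *
cmd('0 0 2 0 0 0')
s=r.sense(); print(s['clock'],s['eef_pos'],s['tcp_rot'],s['contact_force'],s['wrist_torque'])
```

```text
CMD [539.64 106.51 206.78] yaw deg 89.96
19.35 [539.32725747 106.43072684 206.17745928] [-3.14058767e+00  2.01576328e-04  1.57007080e+00] [-0.67171843 -0.30760922 -1.795282  ] [ 0.03771728 -0.03211508  0.04235521]
```

Call:
step_arm --series "0 0 0.8 0 0 0; 0 0 2 0 0 0; 0 0 3.4 0 0 0; 0 0 4.5 0 0 0; 0 0 5.1 0 0 0; 0 0 5.4 0 0 0; 0 0 5.5 0 0 0; 0 0 5.5 0 0 0"

```text
clock: 20.35
eef_pos: [539.8, 106.5, 152.1]
tcp_rot: [3.141, -0.0, 1.57]
contact_force: [0.0, -0.9, -1.4]
opening: 0.293
```

Run:
```python
from h import *
cmd('0 0 5.5 0 0 0')
s=r.sense(); print(s['clock'],s['eef_pos'],s['tcp_rot'],s['contact_force'],s['wrist_torque'])
```

```text
CMD [539.64 106.51 151.78] yaw deg 89.96
20.35 [539.8323382  106.54994772 152.06246026] [ 3.14112453e+00 -1.45891442e-04  1.57008887e+00] [ 0.01855928 -0.86202013 -1.44353003] [0.02108368 0.03483014 0.00840906]
```

Hanging freely in the hole, about 1 mm above its seat. Lowering until it just touches.

Call:
step_arm --series "0 0 0.05 0 0 0; 0 0 0.1 0 0 0; 0 0 0.13 0 0 0; 0 0 0.13 0 0 0"

```text
clock: 20.85
eef_pos: [539.7, 106.5, 150.6]
tcp_rot: [3.141, -0.0, 1.57]
contact_force: [-0.5, 0.3, -0.6]
opening: 0.292
```

Run:
```python
from h import *
cmd('0 0 0.13 0 0 0')
s=r.sense(); print(s['clock'],s['eef_pos'],s['tcp_rot'],s['contact_force'],s['wrist_torque'])
```

```text
CMD [539.64 106.51 150.48] yaw deg 89.96
20.85 [539.69348672 106.50256496 150.5558891 ] [ 3.14146632e+00 -2.16044134e-05  1.57005694e+00] [-0.51316245  0.33171213 -0.62805791] [0.07710488 0.00792268 0.01640489]
```

Call:
step_arm --series "0 0 0 0 0 0; 0 0 0 0 0 0; 0 0 0 0 0 0; 0 0 0 0 0 0; 0 0 0 0 0 0; 0 0 0 0 0 0" --grip 0

```text
clock: 21.6
eef_pos: [539.7, 106.5, 150.5]
tcp_rot: [-3.142, -0.0, 1.57]
contact_force: [-0.2, 0.7, -0.5]
opening: 0.997
```

Run:
```python
from h import *
import pickle
s=r.sense(); w=optics.grab_frame('wrist'); T=s['eef_pos']
print(s['clock'],T,s['contact_force'],s['opening'])
W=cloud(w,s)
m=(np.hypot(W[...,0]-539.4,W[...,1]-105.8)<22)&(W[...,2]>97)&(W[...,2]<190)&(w['color'].max(2)<70)
for lo in range(97,190,8):
    k=m&(W[...,2]>=lo)&(W[...,2]<lo+8)
    if k.sum()>3: print(lo,k.sum(),'x',np.round([W[k][:,0].min(),W[k][:,0].max()],1),'ymax',round(W[k][:,1].max(),1),'zmax',round(W[k][:,2].max(),1))
```

```text
21.6 [539.65341783 106.49318197 150.47725406] [-0.16779325  0.67648345 -0.54765539] 0.9972561879828378
97 543 x [526.4 553.5] ymax 120.3 zmax 105.0
105 180 x [530.3 550.3] ymax 116.4 zmax 112.7
113 10 x [532.3 551.5] ymax 117.9 zmax 121.0
121 233 x [528.7 552.5] ymax 119.1 zmax 128.9
129 295 x [526.9 552.2] ymax 119.3 zmax 137.0
137 358 x [526.9 552.6] ymax 119.4 zmax 145.0
145 416 x [526.8 552.6] ymax 119.3 zmax 153.0
153 511 x [526.8 552.6] ymax 119.6 zmax 161.0
161 650 x [526.9 552.3] ymax 119.4 zmax 169.0
169 1432 x [527.3 552.5] ymax 119.6 zmax 177.0
177 2401 x [529.5 550.1] ymax 116.8 zmax 181.6
```

Call:
step_arm --series "0 0 -1 0 0 0; 0 0 -3.5 0 0 0; 0 0 -7.5 0 0 0; 0 0 -11.5 0 0 0; 0 0 -14.5 0 0 0; 0 0 -15 0 0 0; 0 0 -15 0 0 0; 0 0 -15 0 0 0"

```text
clock: 22.65
eef_pos: [539.0, 106.4, 299.2]
tcp_rot: [-3.139, 0.0, 1.57]
contact_force: [0.2, -0.6, 0.2]
opening: 1.001
```

Run:
```python
from h import *
import pickle
cmd('0 0 -15 0 0 0')
optics.grab_frame('top')
s=r.sense(); w=optics.grab_frame('wrist'); T=s['eef_pos']
print(s['clock'],T,s['contact_force'],s['opening'])
W=cloud(w,s)
m=(np.hypot(W[...,0]-539.4,W[...,1]-105.8)<22)&(W[...,2]>97)&(W[...,2]<190)&(w['color'].max(2)<70)
for lo in range(97,190,12):
    k=m&(W[...,2]>=lo)&(W[...,2]<lo+12)
    if k.sum()>3: print(lo,k.sum(),'x',np.round([W[k][:,0].min(),W[k][:,0].max()],1),'ymax',round(W[k][:,1].max(),1),'zmax',round(W[k][:,2].max(),1))
im=w['color']; b=(im.max(2)<45).astype(np.uint8); b[:,:225]=0;b[:,290:]=0;b[:140]=0;b[205:]=0
n,l,st,c=cv2.connectedComponentsWithStats(b); i=1+np.argmax(st[1:,4]); x,y,ww,h=st[i][:4]; print(st[i],c[i])
print('then', ray_z(w,x+ww/2-.5,182.3,173,s), 'bottom edge', ray_z(w,258.6,y+h,173,s),'top edge',ray_z(w,258,y-.5,101,s))
q=optics.grab_frame('scene'); needle(q)
# compare bystander zones in scene: diff with frame s7-ish
s7,q7=pickle.load(open('pics/s7.pkl','rb'))
d=cv2.absdiff(q['color'],q7['color']).max(2); d[:130]=0
n,l,st,c=cv2.connectedComponentsWithStats((d>40).astype(np.uint8)); print([(st[i].tolist()) for i in range(1,n) if st[i][4]>25])
go([520,0,330],90)
```

```text
CMD [539.64 106.51 300.48] yaw deg 89.96
22.7 [539.00079866 106.37193534 299.16274284] [-0.64237472  0.82411246 -0.14688522] 1.001919481765946
97 130 x [526.8 552.6] ymax 119.4 zmax 106.7
121 52 x [528.7 552.4] ymax 118.9 zmax 133.0
133 62 x [528.6 552.1] ymax 119.1 zmax 144.8
145 70 x [527.  552.2] ymax 119.1 zmax 156.9
157 89 x [527. 552.] ymax 119.1 zmax 169.0
169 733 x [527.  552.4] ymax 118.5 zmax 181.0
181 8 x [533.1 540.2] ymax 112.4 zmax 181.7
[ 241  156   30   46 1076] [255.79832714 179.13847584]
then [539.76136898 109.97439691 173.        ] bottom edge [542.28404433  93.36935937 173.        ] top edge [542.25051407 120.05696892 101.        ]
hub [-2.08  1.71] min at 0.5 ang 0.1 vals 71.8 154.1
[[290, 130, 13, 46, 325], [250, 231, 17, 21, 122], [171, 286, 20, 12, 88], [193, 298, 12, 9, 37], [201, 307, 16, 12, 69], [187, 345, 15, 14, 98]]
shift cm [-10.652  -1.957  -2.952] rot [-0.    0.   -0.04] rows>= 1.9
-5.33 -0.98 -1.48 -0.0 0.0 -0.0; -10.65 -1.96 -2.95 -0.0 0.0 -0.0
```

Run:
```python
from h import *
import pickle
q=optics.grab_frame('scene'); t=optics.grab_frame('top')
s7,q7=pickle.load(open('pics/s7.pkl','rb'))
dd=np.abs(q['depth']-q7['depth'])*(q['depth']>0)*(q7['depth']>0); dd[:130]=0
n,l,st,c=cv2.connectedComponentsWithStats((dd>8).astype(np.uint8)); print('depth diffs',[(st[i].tolist()) for i in range(1,n) if st[i][4]>8])
d0=np.load('pics/scene0_d.npy'); dd=np.abs(q['depth']-d0)*(q['depth']>0)*(d0>0)
n,l,st,c=cv2.connectedComponentsWithStats((dd>8).astype(np.uint8)); print('vs t0',[(st[i].tolist()) for i in range(1,n) if st[i][4]>15])
s=r.sense(); print(s['clock'],s['eef_pos'],s['contact_force'])
```

```text
depth diffs [[5, 130, 9, 12, 29], [14, 130, 7, 7, 17], [22, 130, 12, 7, 28], [95, 130, 6, 6, 10], [290, 130, 14, 45, 327], [425, 130, 66, 31, 693], [492, 130, 17, 9, 56], [1, 132, 5, 7, 10], [202, 136, 5, 5, 9], [506, 138, 6, 12, 21], [496, 142, 5, 6, 12], [482, 152, 4, 7, 12], [503, 152, 7, 4, 10], [485, 158, 5, 6, 12], [494, 159, 7, 7, 17], [505, 234, 5, 10, 16], [502, 245, 9, 7, 21], [500, 251, 2, 6, 9], [489, 252, 20, 27, 87], [460, 261, 12, 16, 48], [504, 261, 6, 6, 12], [451, 264, 11, 5, 20], [502, 265, 8, 8, 19], [450, 269, 13, 14, 41], [445, 271, 6, 9, 17], [441, 273, 5, 9, 16], [460, 273, 3, 7, 9], [501, 275, 11, 9, 41], [448, 281, 9, 8, 18], [486, 281, 17, 6, 30], [437, 282, 8, 9, 17], [489, 285, 6, 4, 9], [421, 287, 18, 18, 63], [480, 287, 5, 4, 10], [486, 287, 4, 8, 13], [496, 287, 6, 19, 36], [501, 286, 9, 7, 20], [451, 288, 6, 9, 16], [469, 288, 6, 4, 10], [442, 292, 8, 6, 12], [476, 293, 8, 10, 20], [414, 294, 6, 5, 15], [409, 296, 5, 5, 10], [441, 297, 12, 9, 26], [489, 297, 8, 11, 25], [504, 296, 8, 9, 16], [421, 298, 6, 5, 11], [453, 298, 5, 8, 13], [433, 302, 6, 5,
[... 2523 characters left out ...]
[489, 268, 7, 9, 21], [438, 271, 13, 11, 31], [499, 271, 8, 12, 32], [450, 275, 7, 10, 24], [437, 278, 13, 16, 44], [458, 278, 7, 8, 16], [495, 280, 14, 10, 34], [485, 285, 17, 22, 68], [494, 290, 10, 8, 17], [446, 295, 9, 7, 19], [431, 296, 7, 15, 32], [471, 299, 9, 12, 35], [410, 307, 9, 11, 27], [444, 307, 7, 7, 17], [500, 309, 8, 11, 24], [490, 311, 9, 7, 22], [390, 317, 14, 7, 25], [476, 319, 6, 10, 20], [492, 319, 10, 7, 19], [501, 320, 8, 10, 19], [504, 331, 7, 11, 29], [429, 339, 8, 7, 19], [369, 340, 11, 5, 17], [484, 340, 8, 9, 21], [457, 347, 9, 10, 27], [395, 355, 7, 10, 21], [340, 376, 8, 8, 16]]
22.9 [539.43650209 106.45841223 299.82926048] [-0.02866651  0.32718271  0.47579903]
```

Run:
```python
from h import *
s=r.sense(); print(s['clock'],s['contact_force'],s['opening'])
print(workorder.sign_off())
```

```text
22.9 [-0.02866651  0.32718271  0.47579903] 1.0022562440923624
the job is handed in; nothing more can be done
None
```

The screwdriver is back in its hole and the gauge needle stands at the bold mark; I handed the job in at 22.9 s. `sign_off` gives no verdict, so this rests on my own checks.

**What I did:** I took the black-handled screwdriver from the hole at the rack's −y end. I lined its blade up with the slot in the wrist camera and lowered it in without any noticeable push; the wrist force stayed within about 3 N of zero. I turned it clockwise about 75°, of which roughly 15° was play in the slot, then backed off, lifted out, hung it up and let go.

**Last checks:**
- **Blade in the slot:** the blade end reached about 12 mm below the rim, worked out from the wrist height.
- **Needle:** it points along world x within about 0.5°, unchanged after the blade came out. The bold mark lies at 0 to 2°, and the limit is 8.6°.
- **Screwdriver:** it hangs upright at about (539.7, 106.3) mm, within about 1 mm of where I gripped it. Its top is at 181 mm and the gripper is fully open.
- **Bystanders:** the scene depth shows no shift on the bench apart from the screwdriver itself and the blue and purple look-alikes. Those were standing loose and toppled on their own in the first second.

**What disagreed or went unchecked:**
- The top and scene cameras placed the screwdriver about 5 mm apart, so I used the wrist camera instead.
- By eye the blade end looked about 1.5 mm off the gripper's axis, while the depth data said about 0.7 mm. It entered the slot and the hole freely.
- The picture limit ran out before the screwdriver went back, so the checks after that are numerical only.
- A few colour changes on the bench had no depth change, so I took them for shadows.

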